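# Zero a bench paint mill, set its gap and fit its hopper

## Task

The paint mill has been washed and left wide open. First turn its adjusting ring clockwise (seen from above) until the burrs touch and it will go no further, then back it off four clicks and let go. Next stand the lying hopper upright on its square flange on the bench and let go of it; pick it up again from above (the yellow bar across its mouth is there for that), turn it so that the flange holes line up with the mill's four studs, and seat it flat and fully home, leaving the ring at its setting and the other things on the bench where they are.

Things in the scene. Friction and masses are not known exactly. Their poses are not given: they have to be found in the camera images.
- ring (a joint): angle of the mill's scalloped adjusting ring, rad: 0 where the burrs touch (hard stop; red mark at the yellow pointer), growing anticlockwise seen from above as it opens, to 2.7. A sprung pin makes 24 clicks a turn (at 0, 0.262, 0.524 ... rad); let go, the ring stays in the nearest one. Turning it over a click takes about 3 N at a handle. It starts 6 to 9 clicks open
- handle_a (a point): one of two equal upright round black handles standing on the ring, opposite each other; this point is on the handle's axis, 180 mm above the bench, 98 mm from the ring's axis. Handle 22 mm across, free from 152 mm to 205 mm above the bench; it may turn between the fingers as it is swept round
- handle_b (a point): the other handle, the same
- mill: paint mill, bolted down: blue gear housing, grey motor lying towards its +x, spout towards its -x; origin on the bench under the ring's vertical axis, z up. Ring aluminium, 160 mm across, upper face 134 mm above the bench, a black tick for each click. The index pin with the yellow pointer stands out to 166 mm from the axis, 60 degrees clockwise from its +x, below 135 mm
- mill_seat (a point): centre of the round steel top of the mill's head (109 mm across), 150 mm above the bench, on the ring's axis; axes parallel to the mill's. Four upright 8 mm studs, 18 mm tall with tapered ends, stand on it at x = +-30 mm, y = +-30 mm of this frame
- hopper: steel hopper, 0.35 kg, 120 mm tall; origin at the centre of the flange's underside, z towards the mouth. Flange 84 x 84 x 8 mm, sides along x and y, 12 mm holes at x = +-30, y = +-30 mm; neck 48 mm across to z = 42, then a cone to the 130 mm mouth, wall 4 mm. It lies on a flange edge and the rim, stub (+y) on top, z axis 12 degrees above level, mouth to about the world's -y
- hopper_bar (a point): middle of the yellow guard bar that spans the mouth along the hopper's x: 10 mm wide (y), 14 mm tall, top flush with the rim, open below and on both sides; this point is 113 mm above the flange's underside on the hopper's axis
- hopper_stub (a point): grip point on the black stub handle that sticks out of the rim along the hopper's +y: a flat block 12 mm wide (x), 26 mm tall (z 94 to 120 mm), ending 110 mm from the hopper's axis; this point is 96 mm from the axis, at z = 107 mm
- cup: bystander: open steel cup under the spout, 80 mm across, 55 mm tall, origin under its centre
- tin: bystander: paint tin, white with a red band, 103 mm across, 105 mm tall, origin under its centre
- spatula: bystander: spatula lying on the bench along its x, 200 mm long, below 30 mm
- nut_tray: bystander: shallow steel tray with the hopper's brass wing nuts (not needed now), 110 x 80 x 22 mm, origin under its centre

How it is judged:
By the outcome, as a careful person would: the job done as asked, in the order asked, and still so for the second after the job is handed in, with the robot touching nothing.
It also fails if it takes over 72 s, if anything falls off the work surface, if the arm or the gripper's body presses on something with over 40 N, if the wrist force passes 120 N, or if a joint passes its speed limit or range.

## Robot

A 6-joint arm with a two-finger parallel gripper is mounted at the origin on the work surface. World frame = base frame: x ahead of the robot, y to its left, z up, the work surface at z = 0. Lengths are in m, angles in degrees, forces in N, time in s.
With the tool pointing down it reaches from about 0.35 to 0.875 m from the base axis. Payload 4.2 kg.
Tool frame: the origin (TCP) lies midway between the tips of the shut fingers; the grasp point (between the pads) lies 19 mm behind it; z points along the fingers, y is the line along which they close (so a half turn about z gives the same grasp; the last joint's range is limited). The gripper opens to 87 mm and grips with 3 to 60 N. Pads are 19 mm wide; open, the fingers measure 117 mm over their backs; the gripper's body (75 mm by 190 mm) begins 51 mm behind the grasp point.
Start: joints at [14.817, 22.042, 0.453, 0, -68.411, -14.817], TCP at [0.625, 0, 0.184] pointing down, gripper open.
Joint ranges: [-179.83, 179.83], [-69.29, 118.12], [-61.27, 80.66], [-181.25, 117.63], [-171.15, -9.14], [-177.46, 177.46]. Speed limits (degrees/s): [159.86, 159.86, 180, 180, 180, 180].

## Interface

Orientations are given as a 3x3 rotation matrix whose columns are the frame's x, y, z axes.
In Python, from station import r, cams gives the robot as it stands.
- The arm moves only by the tool play_rows, never from a script. Its argument "commands" is text: rows parted by semicolons, each of 6 numbers parted by spaces: the shift along the world's x, y, z normalised to -1 to 1, where 1 is 30 mm, then the turn, a rotation vector about the world's x, y, z normalised to -1 to 1, where 1 is 0.15 rad. A call has 1 to 20 rows; each row shifts and turns the commanded pose from where the row before left it; what a row does not reach is not made up. A row lasts 1/10 s, in which the tool goes at most 50 mm and 8.59 degrees, less where a joint would pass 70% of its speed; a pose out of reach is approached as far as the arm can. A call with a number of a shift or a turn outside -1 to 1 is refused whole. A call with a gripper value outside its range is refused whole. "grip" is the finger opening in mm, from 0 to 87, set as the call begins (left out, the last holds). The fingers move at their own pace and stop on an object; the grip force is fixed at half the most. Time passes only in rows, so rows that do not move let the fingers close. It gives the time, the measured TCP pose, the force, the opening and the grip force at its end, in the units of the state.
- r.sense(): the state, without advancing time (a new reading comes with each control period).
- cams.capture(name): name is "scene" or "side" or "wrist"; returns (picture, depth): 480x640x3 uint8, blue, green, red; 480x640 float32, m along the optical axis (not along the pixel's ray), 0 where there is no reading.
- cams.camera_info(name): a dict with "mtx" (3x3 intrinsics, pixels), "R" (3x3) and "t" (3): a world point X has camera coordinates R X + t. Camera axes: x right, y down, z forward; pixel columns grow to the right and rows downward; lengths in m; the calibration is good to about 2 mm. A picture is of the moment at which its call begins: read the wrist's pose just before it. camera_info takes no time and is no camera call; for the wrist camera it gives the pose at the moment of the call.
- r.finish_job(): hands the job in; it is judged then, once.
The state is a dict: "time_s": time; "joints": joint angles; "joint_velocities": joint speeds; "effort": joint torques, N m; "tcp_pos": TCP position; "ee_rot": TCP orientation; "wrist_force": force on the tool from outside, world axes, zero at the start; "moment": the same for the moment, N m; "gripper_width": opening from 0.0 (shut) to 1.0 (fully open); "gripper_force": force on a finger pad.
Only numpy, scipy, OpenCV 4.12 (cv2) and the standard library are available. Lean on these libraries where they do the work, as an engineer would, in place of code of your own. Each camera call takes 0.05 s, during which the arm holds its last target. There are 200 camera calls.

## Working session

There is one attempt and no reset: what is moved stays moved. The work goes in short steps, Python scripts to look and compute and a tool call to move; the robot and the scene stay as the last step left them, time stands still between calls to the robot, and variables do not carry over. Pictures are saved under pics/ and viewed, at most 10 in all, crops included, and the job is handed in when it is done.

Besides the shell and the picture viewer there is one more tool, called after "Call:" as name(argument=value, ...) on one line, values as JSON. play_rows: Moves the arm, as the interface text tells. Scaled input: -1 to 1 covers 30 mm each way for a shift and 0.15 rad each way for a turn. Its arguments: {"type":"object","properties":{"commands":{"type":"string"},"grip":{"type":"number"}},"required":["commands"]}

```bash
mkdir -p pics; ls
cat > h.py <<'E'
import numpy as np, cv2
from station import r, cams
def cap(n,f):
    ci=cams.camera_info(n); p,d=cams.capture(n); cv2.imwrite(f'pics/{f}.png',p); np.savez(f'pics/{f}.npz',d=d,p=p,**{k:np.array(ci[k]) for k in('mtx','R','t')})
def load(f): return np.load(f'pics/{f}.npz')
def cloud(z):
    d=z['d'];K=z['mtx'];v,u=np.mgrid[:480,:640]
    c=np.stack([(u-K[0,2])/K[0,0]*d,(v-K[1,2])/K[1,1]*d,d],-1)
    w=(c-z['t'])@z['R']; w[d==0]=np.nan; return w
def onplane(z,u,v,h):
    K=z['mtx'];ray=z['R'].T@np.array([(u-K[0,2])/K[0,0],(v-K[1,2])/K[1,1],1]);o=-z['R'].T@z['t']
    return o+ray*(h-o[2])/ray[2]
E
python3 - <<'E'
from h import *
cap('scene','s0');cap('side','d0')
for f in('s0','d0'):
    z=load(f);print(-z['R'].T@z['t'],z['R'][2],z['mtx'][0,0])
print(r.sense())
E
```

```text
pics
[1.12236449 0.51683783 1.06156148] [-0.4331423  -0.42749488 -0.79349598] 560.5274978405395
[0.11689484 0.86404707 1.21532558] [ 0.33229021 -0.57743842 -0.74575336] 561.5060883045214
{'time_s': 0.1, 'joints': array([ 1.48168101e+01,  2.20879345e+01,  3.88364087e-01, -2.57716470e-02,
       -6.84127823e+01, -1.48156411e+01]), 'joint_velocities': array([ 0.00327398, -0.14609413,  0.16811384,  0.06633909, -0.07270008,
       -0.10603155]), 'effort': array([ 1.65357815e-04, -3.91689312e+01,  1.87934643e+01,  4.23187181e+00,
        1.34990664e-02, -6.93199490e-05]), 'tcp_pos': array([6.24382701e-01, 1.78215947e-05, 1.83256431e-01]), 'ee_rot': array([[-1.45399592e-04, -9.99997984e-01, -2.00264515e-03],
       [-9.99999985e-01,  1.45594369e-04, -9.71139783e-05],
       [ 9.74053564e-05,  2.00263100e-03, -9.99997990e-01]]), 'wrist_force': array([ 0.42890654, -1.46791896,  0.38876775]), 'moment': array([-0.01724857, -0.00278209,  0.04719799]), 'gripper_force': 0.0, 'gripper_width': 1.0010916073990206}
```

View pics/s0.png

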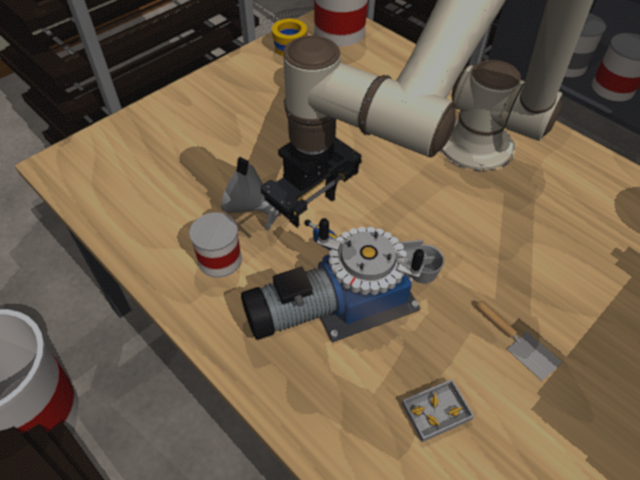

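View pics/d0.png

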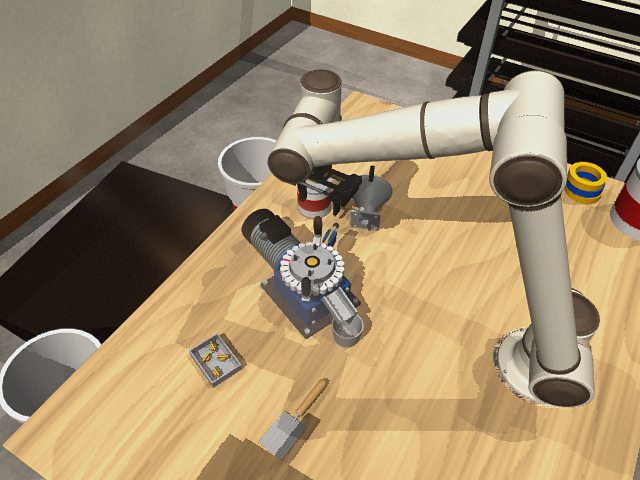

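The scene view shows the mill head at (369,252), with handles at about (324,229) and (417,262). The hopper lies near (240,195), beside the tin at (216,243). In the side view the mill head is at (312,262). I'll enlarge both.

Run:
```python
from h import *
a=cv2.imread('pics/s0.png')[205:325,310:450];b=cv2.imread('pics/d0.png')[205:325,250:390]
c=np.hstack([cv2.resize(x,None,fx=2.85,fy=2.85,interpolation=cv2.INTER_CUBIC) for x in(a,b)]);
print(c.shape);cv2.imwrite('pics/c0.png',c[:,:800])
s=load('s0');d=load('d0')
print(onplane(s,369,252,.15),onplane(d,312,262,.15))
for p in((324,222),(418,254)):print('s',onplane(s,*p,.205))
for p in((318,221),(306,280)):print('d',onplane(d,*p,.205))
# axis from depth: flat top points
for z in(s,d):
    w=cloud(z);m=(abs(w[...,2]-.150)<.004)&(np.hypot(w[...,0]-onplane(s,369,252,.15)[0],w[...,1]-onplane(s,369,252,.15)[1])<.07)
    print(m.sum(),w[m].mean(0),w[m].min(0),w[m].max(0))
```

```text
(342, 798, 3)
[0.57502035 0.11595893 0.15      ] [0.57360253 0.11536502 0.15      ]
s [0.61757729 0.02858079 0.205     ]
s [0.54478609 0.20801152 0.205     ]
d [0.60606988 0.03372676 0.205     ]
d [0.53410155 0.20612922 0.205     ]
1749 [0.57840803 0.11825471 0.15000569] [0.52136095 0.06197351 0.14605419] [0.63197647 0.17099434 0.15397621]
1064 [0.57354269 0.11670805 0.15023164] [0.52043196 0.05827032 0.14603176] [0.62859289 0.17058889 0.15396593]
```

View pics/c0.png

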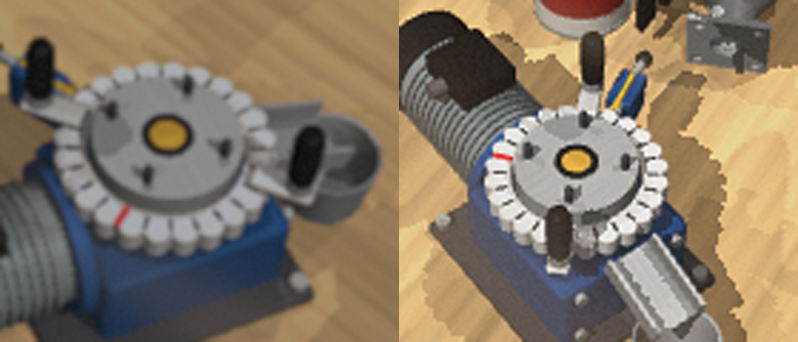

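Run:
```python
from h import *
s=load('s0');d=load('d0')
C=np.array([.5745,.1162])
def sh(n,z,x,y,h):
    ox,oy,off=(310,205,0) if z is s else (250,205,399)
    p=onplane(z,ox+(x-off)/2.85,oy+y/2.85,h)[:2];v=p-C
    print(n,p.round(4),'rad',np.hypot(*v).round(4),'ang',np.degrees(np.arctan2(v[1],v[0])).round(1))
for x,y in((112,121),(188,96),(225,161),(148,185)):sh('stud s',s,x,y,.15)
for x,y in((585,129),(528,162),(625,169),(572,204)):sh('stud d',d,x,y,.15)
sh('red s',s,122,216,.134);sh('red d',d,503,156,.134)
sh('ptr d',d,628,85,.13);sh('ptr s',s,32,85,.13)
sh('ha s',s,40,45,.205);sh('hb s',s,308,133,.205)
sh('ha d',d,593,38,.205);sh('hb d',d,558,213,.205)
# hopper & others: points
w=cloud(s);wd=cloud(d)
for n,W,u,v in(('motor',w,290,290),('spout',w,425,258),('tin',w,215,228),('cup',w,432,262),('stub',w,243,166),('hop',w,240,192),('stub d',wd,372,172),('flange d',wd,365,218),('cone d',wd,377,190)):print(n,W[v,u].round(3))
for f in('s0','d0'):
  im=cv2.imread(f'pics/{f}.png')
a=cv2.imread('pics/s0.png')[150:240,200:330];b=cv2.imread('pics/d0.png')[150:240,300:430]
cv2.imwrite('pics/c1.png',np.hstack([cv2.resize(x,None,fx=3,fy=3,interpolation=cv2.INTER_CUBIC) for x in(a,b)]))
# TIN in depth
```

```text
stud s [0.5953 0.0804] rad 0.0415 ang -59.9
stud s [0.5396 0.103 ] rad 0.0373 ang -159.3
stud s [0.5638 0.1595] rad 0.0446 ang 103.9
stud s [0.6174 0.1358] rad 0.0472 ang 24.6
stud d [0.5864 0.0787] rad 0.0394 ang -72.3
stud d [0.6089 0.1363] rad 0.0399 ang 30.3
stud d [0.5337 0.0995] rad 0.0441 ang -157.8
stud d [0.5526 0.1556] rad 0.0451 ang 119.0
red s [0.6407 0.1343] rad 0.0686 ang 15.3
red d [0.6387 0.1311] rad 0.0659 ang 13.1
ptr d [ 0.5892 -0.002 ] rad 0.1191 ang -82.9
ptr s [0.6022 0.0066] rad 0.1131 ang -75.8
ha s [0.6153 0.0264] rad 0.0986 ang -65.5
hb s [0.5404 0.2046] rad 0.0947 ang 111.1
ha d [0.6107 0.0258] rad 0.0974 ang -68.2
hb d [0.5349 0.2057] rad 0.0979 ang 113.9
motor [0.746 0.066 0.139]
spout [0.469 0.186 0.096]
tin [ 0.741 -0.183  0.103]
cup [0.41  0.176 0.014]
stub [ 0.605 -0.243  0.156]
hop [ 0.63  -0.233  0.096]
stub d [ 0.592 -0.236  0.17 ]
flange d [nan nan nan]
cone d [ 0.574 -0.247  0.102]
```

View pics/c1.png

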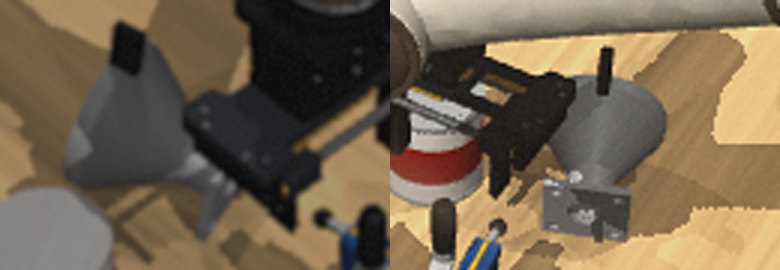

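Ring axis ≈ (0.575, 0.117), mill yaw ≈ −22.4°, handle b ≈ (0.537, 0.206) at about 113°. The stub is at (0.60, −0.24, 0.156), which matches the geometry. I'll go over handle b with the fingers closing tangentially.

Call:
play_rows(commands="0 0 0.75 0 0 0;0 0 0.75 0 0 0;0 0 0.75 0 0 0;-0.41 0.98 0 0 0 0.38;-0.41 0.98 0 0 0 0.38;-0.41 0.98 0 0 0 0.38;-0.41 0.98 0 0 0 0.38;-0.41 0.98 0 0 0 0.38;-0.41 0.98 0 0 0 0.38;-0.41 0.98 0 0 0 0.38;0 0 0 0 0 0", grip=60)

```text
time_s: 1.2
tcp_pos: [0.5375, 0.2085, 0.2512]
ee_rot: [[0.393, -0.92, -0.001], [-0.92, -0.393, 0.0], [-0.001, 0.001, -1.0]]
wrist_force: [0.7, 0.6, 0.9]
gripper_width: 0.693
gripper_force: 0.0
```

Run:
```python
from h import *
s=r.sense();print(s['tcp_pos'],s['ee_rot'].round(3).tolist(),s['joints'].round(1))
cap('wrist','w1');cap('scene','s1')
z=load('w1');print(-z['R'].T@z['t'],z['R'].round(2).tolist())
a=cv2.imread('pics/s1.png')[140:260,190:330]
cv2.imwrite('pics/w1b.png',np.vstack([cv2.imread('pics/w1.png')[::1,::1]]))
```

```text
[0.53746464 0.20852257 0.25121398] [[0.393, -0.92, -0.001], [-0.92, -0.393, 0.0], [-0.001, 0.001, -1.0]] [ 37.3  15.1  -0.   -0.1 -74.9 -14.1]
[0.56697871 0.13750419 0.45207543] [[-0.92, -0.39, 0.0], [-0.38, 0.88, 0.28], [-0.11, 0.26, -0.96]]
```

View pics/w1.png

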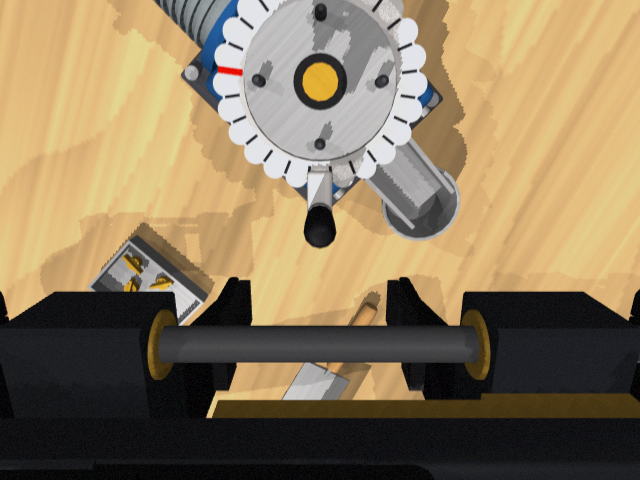

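The wrist view is clear: head centre (320,81), studs (320,12), (382,81), (320,144) and (259,80), red mark (230,71), handle b top about (319,238).

Run:
```python
from h import *
z=load('w1')
g=lambda u,v,h:onplane(z,u,v,h)[:2]
C=g(320,81,.152);print('C',C)
S=np.array([g(*p,.165) for p in((320,12),(382,81),(320,144),(259,80))]);print(S.mean(0))
c=S.mean(0)
for p in list(S)+[g(230,71,.134)]+[g(319,236,.205)]:
    v=p-c;print(p.round(4),np.hypot(*v).round(4),np.degrees(np.arctan2(v[1],v[0])).round(1))
```

```text
C [0.57567894 0.11297445]
[0.57521543 0.11378108]
[0.5916 0.0758] 0.0413 -66.6
[0.5369 0.0977] 0.0415 -157.2
[0.559  0.1521] 0.0416 112.9
[0.6133 0.1296] 0.0412 22.5
[0.6402 0.1313] 0.0673 15.1
[0.538  0.2035] 0.0972 112.6
```

Call:
play_rows(commands="0 -0.15 -0.8 0 0 0;0 0 -1 0 0 0;0 0 -1 0 0 0;0 0 -0.07 0 0 0;0 0 0 0 0 0", grip=60)

```text
time_s: 1.8
tcp_pos: [0.5393, 0.2003, 0.1656]
ee_rot: [[0.387, -0.922, -0.001], [-0.922, -0.387, -0.001], [0.001, 0.001, -1.0]]
wrist_force: [-0.0, -0.5, -0.3]
gripper_width: 0.685
gripper_force: 0.0
```

Call:
play_rows(commands="0 0 0 0 0 0;0 0 0 0 0 0;0 0 0 0 0 0;0 0 0 0 0 0", grip=26)

```text
time_s: 2.2
tcp_pos: [0.5392, 0.2015, 0.1665]
ee_rot: [[0.388, -0.921, 0.001], [-0.921, -0.388, 0.001], [-0.0, -0.001, -1.0]]
wrist_force: [0.7, -0.1, 0.6]
gripper_width: 0.414
gripper_force: 0.0
```

```bash
cat > arc.py <<'E'
import sys,numpy as np
from h import *
a0,a1,n=map(float,sys.argv[1:4]);C=np.array([.5753,.1135]);R=.098
p=r.sense()['tcp_pos'];print(p)
A=np.radians(np.linspace(a0,a1,int(n)+1));P=C+R*np.c_[np.cos(A),np.sin(A)]
print('start',P[0]-p[:2]);D=np.diff(P,axis=0)/.03
print(';'.join(f'{x:.2f} {y:.2f} 0 0 0 {np.diff(A)[0]/.15:.3f}' for x,y in D),P[-1])
E
python3 arc.py 112.6 27.6 17
```

```text
[0.53918885 0.20150386 0.1664614 ]
start [-0.00154979  0.00247074]
0.27 0.10 0 0 0 -0.582;0.28 0.07 0 0 0 -0.582;0.28 0.05 0 0 0 -0.582;0.28 0.03 0 0 0 -0.582;0.28 0.00 0 0 0 -0.582;0.28 -0.02 0 0 0 -0.582;0.28 -0.05 0 0 0 -0.582;0.28 -0.07 0 0 0 -0.582;0.27 -0.10 0 0 0 -0.582;0.26 -0.12 0 0 0 -0.582;0.25 -0.14 0 0 0 -0.582;0.23 -0.16 0 0 0 -0.582;0.22 -0.18 0 0 0 -0.582;0.20 -0.20 0 0 0 -0.582;0.18 -0.22 0 0 0 -0.582;0.16 -0.23 0 0 0 -0.582;0.14 -0.25 0 0 0 -0.582 [0.66214795 0.15890301]
```

Call:
play_rows(commands="0 0 0 0 0 0;0 0 0 0 0 0;0.22 0.17 0 0 0 -0.58;0.28 0.07 0 0 0 -0.58;0.28 0.05 0 0 0 -0.58;0.28 0.03 0 0 0 -0.58;0.28 0 0 0 0 -0.58;0.28 -0.02 0 0 0 -0.58;0.28 -0.05 0 0 0 -0.58;0.28 -0.07 0 0 0 -0.58;0.27 -0.1 0 0 0 -0.58;0.26 -0.12 0 0 0 -0.58;0.25 -0.14 0 0 0 -0.58;0.23 -0.16 0 0 0 -0.58;0.22 -0.18 0 0 0 -0.58;0.2 -0.2 0 0 0 -0.58;0 0 0 0 0 0")

```text
time_s: 3.9
tcp_pos: [0.6476, 0.1791, 0.1653]
ee_rot: [[-0.731, -0.682, -0.0], [-0.682, 0.731, -0.0], [0.0, -0.0, -1.0]]
wrist_force: [0.7, 0.9, 0.5]
gripper_width: 0.297
gripper_force: 0.0
```

```bash
python3 - <<'E'
from h import *
cap('wrist','w2')
s=r.sense();v=s['tcp_pos'][:2]-[.5753,.1135];print(s['tcp_pos'],s['wrist_force'],np.hypot(*v),np.degrees(np.arctan2(v[1],v[0])))
E
python3 arc.py 42.6 2.6 16
```

```text
[0.64720419 0.17948715 0.16528645] [0.15851688 0.27035531 0.46408556] 0.09759362768377071 42.54289278585868
[0.64720419 0.17948715 0.16528645]
start [0.00023332 0.0003467 ]
0.09 -0.11 0 0 0 -0.291;0.09 -0.11 0 0 0 -0.291;0.08 -0.11 0 0 0 -0.291;0.08 -0.12 0 0 0 -0.291;0.07 -0.12 0 0 0 -0.291;0.07 -0.12 0 0 0 -0.291;0.06 -0.13 0 0 0 -0.291;0.06 -0.13 0 0 0 -0.291;0.05 -0.13 0 0 0 -0.291;0.05 -0.13 0 0 0 -0.291;0.04 -0.14 0 0 0 -0.291;0.03 -0.14 0 0 0 -0.291;0.03 -0.14 0 0 0 -0.291;0.02 -0.14 0 0 0 -0.291;0.02 -0.14 0 0 0 -0.291;0.01 -0.14 0 0 0 -0.291 [0.67319912 0.11794557]
```

View pics/w2.png

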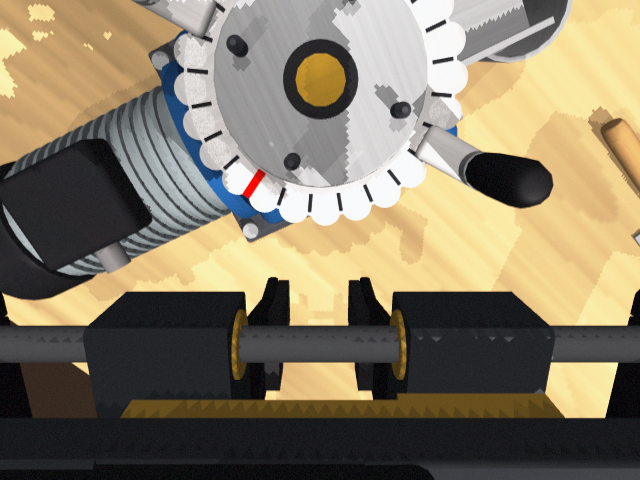

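The ring doesn't seem to have followed: the handle is at about (520,180), away from the fingers. I'll check its angle, and the TCP projection in the wrist images.

Run:
```python
from h import *
z=load('w2')
g=lambda u,v,h:onplane(z,u,v,h)[:2]
S=np.array([g(*p,.165) for p in((237,45),(400,109),(292,161),(350,0))]);c=S.mean(0);print(c,g(320,80,.152))
c=np.array([.5753,.1135])
for n,p in(('red',g(254,184,.134)),('hand',g(530,185,.205)),('other',g(205,20,.14))):
    v=p-c;print(n,p.round(4),np.hypot(*v).round(4),np.degrees(np.arctan2(v[1],v[0])).round(1))
for f,P in(('w1',(.5375,.2085,.2512)),('w1',(.538,.2035,.205)),('w2',(.6475,.1793,.1653))):
    z=load(f);q=z['mtx']@(z['R']@np.array(P)+z['t']);print(f,q[:2]/q[2])
cc=cloud(load('w2'));print(cc[185,530],cc[20,205])
```

```text
[0.57721159 0.11486704] [0.57586503 0.11379245]
red [0.6423 0.1233] 0.0677 8.3
hand [0.5506 0.2064] 0.0961 104.9
other [0.5941 0.0507] 0.0656 -73.3
w1 [316.3948735  268.61519813]
w1 [318.94074617 235.95067591]
w2 [318.17491702 270.73679739]
[0.55076481 0.20601825 0.20574044] [0.59408885 0.05119965 0.14154556]
```

Call:
play_rows(commands="0 0 0.9 0 0 0;0 0 0.9 0 0 0;0 0 0.9 0 0 0;-0.404 0.115 0 0 0 0.906;-0.404 0.115 0 0 0 0.906;-0.404 0.115 0 0 0 0.906;-0.404 0.115 0 0 0 0.906;-0.404 0.115 0 0 0 0.906;-0.404 0.115 0 0 0 0.906;-0.404 0.115 0 0 0 0.906;-0.404 0.115 0 0 0 0.906;0 0 0 0 0 0;0 0 -0.9 0 0 0;0 0 -0.9 0 0 0;0 0 -0.95 0 0 0;0 0 0 0 0 0;0 0 0 0 0 0", grip=60)

```text
time_s: 5.65
tcp_pos: [0.5509, 0.2073, 0.1646]
ee_rot: [[0.264, -0.964, 0.0], [-0.964, -0.264, -0.001], [0.001, -0.0, -1.0]]
wrist_force: [0.0, -0.2, 1.0]
gripper_width: 0.69
gripper_force: 0.0
```

Call:
play_rows(commands="0 0 0 0 0 0;0 0 0 0 0 0;0 0 0 0 0 0;0 0 0 0 0 0;0 0 0 0 0 0;0 0 0 0 0 0;0 0 0 0 0 0;0 0 0 0 0 0", grip=10)

```text
time_s: 6.45
tcp_pos: [0.551, 0.2074, 0.1658]
ee_rot: [[0.266, -0.964, 0.002], [-0.964, -0.266, -0.0], [0.001, -0.002, -1.0]]
wrist_force: [-1.5, 0.3, 12.0]
gripper_width: 0.135
gripper_force: 6.0
```

Run:
```python
from h import *
cap('side','d3');cap('wrist','w3')
a=cv2.imread('pics/d3.png')[170:320,240:400];b=cv2.imread('pics/w3.png')[:,120:520]
cv2.imwrite('pics/c3.png',np.hstack([cv2.resize(a,(427,400),interpolation=cv2.INTER_CUBIC),cv2.resize(b,(333,400))]))
```

```text
(no output)
```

View pics/c3.png

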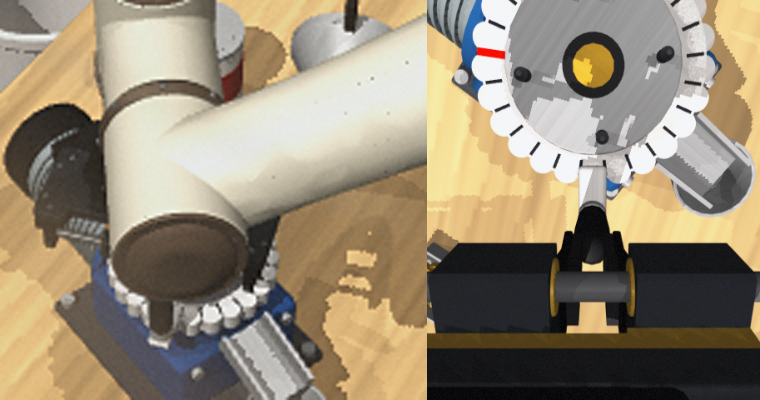

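The gripper closed to 11.7 mm, so it is only pinching the handle's edge: the handle lies inward of the pads. I'll measure the handle against the fingers in this same image.

Run:
```python
from h import *
z=load('w3');w=cloud(z);K=z['mtx'];print(K[0,0])
# handle region in full image approx cols 120+ (x-427)*1.2
for v in range(215,330,6):
    row=[]
    for u in(300,308,316,322,328,336,344):
        q=w[v,u];row.append('%.3f,%.3f,%.3f'%tuple(q))
    print(v,row)
for P in((.551,.2074,.1658),(.551,.2074,.1848)):
    q=K@(z['R']@np.array(P)+z['t']);print(q[:2]/q[2])
for f in('s0','d0'):
    w=cloud(load(f));m=(w[...,2]>.16)&(w[...,2]<.206)&(np.hypot(w[...,0]-.537,w[...,1]-.206)<.025);print(f,m.sum(),np.nanmedian(w[m],0),w[m].min(0),w[m].max(0))
```

```text
399.18773425518486
215 ['0.565,0.221,0.001', '0.563,0.186,0.143', '0.558,0.184,0.143', '0.555,0.183,0.143', '0.552,0.182,0.143', '0.542,0.193,0.090', '0.542,0.182,0.134']
221 ['0.564,0.227,0.000', '0.562,0.189,0.142', '0.557,0.188,0.144', '0.554,0.187,0.142', '0.551,0.186,0.143', '0.540,0.197,0.089', '0.535,0.195,0.090']
227 ['0.562,0.232,0.001', '0.561,0.193,0.142', '0.556,0.191,0.143', '0.553,0.191,0.142', '0.550,0.189,0.143', '0.539,0.202,0.087', '0.533,0.200,0.088']
233 ['0.561,0.238,-0.001', '0.560,0.196,0.143', '0.555,0.195,0.142', '0.552,0.194,0.142', '0.549,0.193,0.142', '0.530,0.224,0.018', '0.523,0.222,0.020']
239 ['0.559,0.244,0.000', '0.559,0.200,0.142', '0.554,0.198,0.143', '0.551,0.198,0.142', '0.548,0.196,0.143', '0.526,0.235,-0.000', '0.518,0.233,-0.000']
245 ['0.558,0.249,0.001', '0.558,0.202,0.145', '0.554,0.199,0.151', '0.551,0.198,0.151', '0.547,0.199,0.147', '0.524,0.240,0.001', '0.517,0.238,0.000']
251 ['0.556,0.255,0.001', '0.558,0.202,0.158', '0.554,0.198,0.165', '0.551,0.198,0.163', '0.547,0.199,0.158', '0.523,0.246,0.001', '0.515,0.244,0.001']
257 ['0.555,0.
[... 1536 characters left out ...]
22,-0.001', '0.549,0.217,0.203', '0.517,0.318,0.000', '0.511,0.316,0.001', '0.547,0.196,0.239', '0.544,0.195,0.240']
323 ['0.559,0.200,0.243', '0.529,0.328,0.002', '0.521,0.326,0.001', '0.515,0.324,0.001', '0.509,0.323,0.000', '0.547,0.197,0.243', '0.545,0.195,0.245']
329 ['0.563,0.176,0.290', '0.561,0.176,0.290', '0.559,0.175,0.290', '0.558,0.175,0.289', '0.557,0.174,0.291', '0.555,0.174,0.289', '0.554,0.174,0.290']
[317.42025137 268.39742793]
[317.22812025 282.14988402]
s0 199 [0.54477063 0.21035877 0.19099619] [0.53025641 0.19668663 0.16006339] [0.5504739  0.21774333 0.20580803]
d0 142 [0.53209171 0.21125993 0.18853121] [0.52478828 0.19521615 0.160186  ] [0.54518239 0.21796738 0.20579525]
```

Call:
play_rows(commands="0 0 0 0 0 0;0 0 0 0 0 0;0 0 0 0 0 0")

```text
time_s: 6.85
tcp_pos: [0.5516, 0.2076, 0.1665]
ee_rot: [[0.266, -0.964, 0.004], [-0.964, -0.266, 0.001], [0.0, -0.004, -1.0]]
wrist_force: [-1.1, -0.4, 6.6]
gripper_width: 0.115
gripper_force: 4.1
```

Run:
```python
from h import *
cap('wrist','w4')
s=r.sense();print({k:s[k] for k in('tcp_pos','wrist_force','moment','gripper_width','gripper_force')})
z=load('w4');w=cloud(z)
m=(w[...,2]>.165)&(w[...,2]<.203)&(np.hypot(w[...,0]-.551,w[...,1]-.207)<.035)
v,u=np.where(m);q=w[m]
t=np.array([.964,.264]);n=np.array([-.264,.964]);a=(q[:,:2]-[.551,.2074])@t;b=(q[:,:2]-[.551,.2074])@n
for lo in np.arange(-.03,.03,.003):
    k=(a>=lo)&(a<lo+.003)
    if k.sum():print(round(lo*1e3),k.sum(),'radial min/max',(b[k].min()*1e3).round(1),(b[k].max()*1e3).round(1),'z',q[k,2].min().round(3),q[k,2].max().round(3))
```

```text
{'tcp_pos': array([0.55158896, 0.20762213, 0.16649604]), 'wrist_force': array([0.0708242 , 0.01999465, 6.01866054]), 'moment': array([-0.05029802,  0.00836807,  0.03421031]), 'gripper_width': 0.12006802912841981, 'gripper_force': 4.073171748101458}
-12 50 radial min/max -5.3 1.1 z 0.166 0.193
-9 128 radial min/max -8.3 -5.1 z 0.165 0.199
-6 204 radial min/max -9.5 9.2 z 0.165 0.203
-3 192 radial min/max -10.4 9.6 z 0.165 0.203
0 202 radial min/max -9.9 -6.2 z 0.165 0.203
3 170 radial min/max -9.2 -4.8 z 0.165 0.203
6 112 radial min/max -7.5 -4.0 z 0.165 0.197
9 15 radial min/max -3.8 1.1 z 0.171 0.188
```

Run:
```python
from h import *
for f,P in(('w1',(.5375,.2085,.2512)),('w2',(.6475,.1793,.1653)),('w4',(.5516,.2076,.1665))):
    z=load(f);w=cloud(z);d=z['d'];K=z['mtx']
    q=K@(z['R']@np.array(P)+z['t']);print(f,'tcp px',q/q[2],'depth',q[2],'cam',-z['R'].T@z['t'])
    for u in(225,235,245,270,280,285,290,300,336,345,355,360,365,400,410):
        k=np.where((w[230:330,u,2]-P[2]>-.02)&(np.hypot(w[230:330,u,0]-P[0],w[230:330,u,1]-P[1])<.06))[0]
        if len(k):print(u,230+k[0],w[230+k[0],u].round(4),(w[230+k,u,2].min()-P[2]).round(4))
```

```text
w1 tcp px [316.3948735  268.61519813   1.        ] depth 0.21437360693863167 cam [0.56697871 0.13750419 0.45207543]
225 285 [0.5765 0.2133 0.2986] 0.0474
235 277 [0.5743 0.2127 0.2891] 0.0379
245 280 [0.5698 0.212  0.2897] 0.0385
270 326 [0.5594 0.1823 0.3723] 0.1211
280 326 [0.5575 0.1811 0.3729] 0.1217
285 326 [0.5566 0.18   0.3741] 0.1227
290 326 [0.5553 0.1808 0.3719] 0.1207
300 326 [0.5533 0.1795 0.3726] 0.1214
336 326 [0.5459 0.1766 0.3723] 0.1211
345 326 [0.5442 0.1755 0.3728] 0.1216
355 326 [0.5422 0.1746 0.3729] 0.1211
360 326 [0.5412 0.1742 0.3728] 0.1216
365 326 [0.5403 0.1736 0.3732] 0.122
400 278 [0.5086 0.1839 0.292 ] 0.0405
410 281 [0.5054 0.1825 0.2955] 0.0442
w2 tcp px [318.17491702 270.73679739   1.        ] depth 0.21452571718458713 cam [0.59083815 0.1264038  0.36619113]
225 292 [0.6346 0.1369 0.2786] 0.1133
235 292 [0.6324 0.1385 0.2798] 0.1143
245 298 [0.6328 0.1415 0.2782] 0.1119
270 277 [0.6533 0.1558 0.2034] 0.0381
280 280 [0.6506 0.1596 0.2054] 0.039
285 280 [0.6495 0.1614 0.2044] 0.0389
290 326 [0.6271 0.1517 0.2867] 0.1214
300 326 [0.6255 0.1532 0.2869] 0.1
[... 248 characters left out ...]
88 0.2793] 0.114
w4 tcp px [316.44258709 268.8932152    1.        ] depth 0.2143840434150803 cam [0.57035101 0.13306525 0.36740539]
225 292 [0.5816 0.1769 0.28  ] 0.1135
235 292 [0.5792 0.1757 0.2812] 0.1143
245 292 [0.5769 0.175  0.2813] 0.1143
270 292 [0.5713 0.1739 0.2804] 0.1139
280 302 [0.5673 0.1996 0.2319] 0.0647
285 285 [0.5667 0.2001 0.2145] 0.048
290 277 [0.5653 0.2001 0.2048] 0.0383
300 266 [0.5608 0.2065 0.1714] 0.0049
336 261 [0.5424 0.2013 0.164 ] -0.0025
345 277 [0.5423 0.1934 0.2056] 0.0391
355 299 [0.5401 0.1924 0.2286] 0.0621
360 292 [0.5508 0.1681 0.2806] 0.1126
365 292 [0.5496 0.1679 0.2804] 0.1139
400 292 [0.5419 0.1654 0.2812] 0.1147
410 292 [0.5396 0.1649 0.2809] 0.114
```

Useful finding: in every wrist view the real fingertips are about 39 mm short of the reported TCP (and the body about 43 mm). So the true grasp point is about 58 mm behind the reported TCP, and I was only pinching the handle's dome. I'll allow for that: open, go 43 mm lower, close.

Call:
play_rows(commands="0 0 0 0 0 0;0 0 0 0 0 0;0 0 0 0 0 0;0 0 0 0 0 0;0 0 0 0 0 0;0 0 0 0 0 0;0 0 -0.7 0 0 0;0 0 -0.7 0 0 0;0 0 0 0 0 0", grip=50)

```text
time_s: 7.8
tcp_pos: [0.548, 0.2061, 0.119]
ee_rot: [[0.264, -0.964, -0.006], [-0.964, -0.264, -0.003], [0.001, 0.007, -1.0]]
wrist_force: [0.6, 0.1, 0.1]
gripper_width: 0.571
gripper_force: 0.0
```

Call:
play_rows(commands="0 0 0 0 0 0;0 0 0 0 0 0;0 0 0 0 0 0;0 0 0 0 0 0;0 0 0 0 0 0;0 0 0 0 0 0;0 0 0 0 0 0", grip=26)

```text
time_s: 8.5
tcp_pos: [0.5502, 0.2073, 0.1222]
ee_rot: [[0.265, -0.964, 0.0], [-0.964, -0.265, 0.0], [-0.0, -0.0, -1.0]]
wrist_force: [0.0, -0.1, -0.5]
gripper_width: 0.302
gripper_force: 0.0
```

```bash
python3 arc.py 104.6 34.6 14
```

```text
[0.55024018 0.20732569 0.12224909]
start [0.00035702 0.00100981]
0.28 0.06 0 0 0 -0.582;0.28 0.04 0 0 0 -0.582;0.28 0.01 0 0 0 -0.582;0.28 -0.01 0 0 0 -0.582;0.28 -0.04 0 0 0 -0.582;0.28 -0.06 0 0 0 -0.582;0.27 -0.09 0 0 0 -0.582;0.26 -0.11 0 0 0 -0.582;0.25 -0.13 0 0 0 -0.582;0.24 -0.15 0 0 0 -0.582;0.22 -0.18 0 0 0 -0.582;0.21 -0.19 0 0 0 -0.582;0.19 -0.21 0 0 0 -0.582;0.17 -0.23 0 0 0 -0.582 [0.65596736 0.16914869]
```

Call:
play_rows(commands="0.28 0.08 0 0 0 -0.58;0.28 0.04 0 0 0 -0.58;0.28 0.01 0 0 0 -0.58;0.28 -0.01 0 0 0 -0.58;0.28 -0.04 0 0 0 -0.58;0.28 -0.06 0 0 0 -0.58;0.27 -0.09 0 0 0 -0.58;0.26 -0.11 0 0 0 -0.58;0.25 -0.13 0 0 0 -0.58;0.24 -0.15 0 0 0 -0.58;0.22 -0.18 0 0 0 -0.58;0.21 -0.19 0 0 0 -0.58;0.19 -0.21 0 0 0 -0.58;0.17 -0.23 0 0 0 -0.58;0 0 0 0 0 0")

```text
time_s: 10.0
tcp_pos: [0.6553, 0.1689, 0.122]
ee_rot: [[-0.814, -0.581, 0.0], [-0.581, 0.814, -0.0], [0.0, -0.0, -1.0]]
wrist_force: [-0.7, -0.3, -0.9]
gripper_width: 0.297
gripper_force: 0.0
```

Call:
play_rows(commands="0.08 -0.12 0 0 0 -0.29;0.07 -0.12 0 0 0 -0.29;0.07 -0.12 0 0 0 -0.29;0.06 -0.13 0 0 0 -0.29;0.06 -0.13 0 0 0 -0.29;0 0 0 0 0 0")

```text
time_s: 10.6
tcp_pos: [0.665, 0.1507, 0.1221]
ee_rot: [[-0.919, -0.394, -0.0], [-0.394, 0.919, -0.0], [0.0, -0.0, -1.0]]
wrist_force: [0.2, 0.2, 0.9]
gripper_width: 0.298
gripper_force: 0.0
```

```bash
python3 - <<'E'
from h import *
cap('wrist','w5')
z=load('w5');w=cloud(z)
s=r.sense();p=s['tcp_pos'];v=p[:2]-[.5753,.1135];print(p,s['wrist_force'],np.hypot(*v),np.degrees(np.arctan2(v[1],v[0])))
im=z['p'].astype(int);m=(im[...,2]>150)&(im[...,1]<90)&(im[...,0]<90);m[260:]=0
q=w[m];q=q[abs(q[:,2]-.134)<.006];v=q.mean(0)[:2]-[.5753,.1135];print(len(q),q.mean(0),np.hypot(*v),np.degrees(np.arctan2(v[1],v[0])))
E
python3 arc.py 22.1 4.1 12
```

```text
[0.66504695 0.15049478 0.12214046] [-0.69481223 -0.19008297  0.2873013 ] 0.0970728007957454 22.402050197745833
464 [0.5946607  0.04887399 0.13504483] 0.06746375269156647 -73.32280255157337
[0.66504695 0.15049478 0.12214046]
start [ 0.00105286 -0.0001248 ]
0.03 -0.08 0 0 0 -0.175;0.03 -0.08 0 0 0 -0.175;0.03 -0.08 0 0 0 -0.175;0.02 -0.08 0 0 0 -0.175;0.02 -0.08 0 0 0 -0.175;0.02 -0.08 0 0 0 -0.175;0.02 -0.08 0 0 0 -0.175;0.02 -0.08 0 0 0 -0.175;0.01 -0.08 0 0 0 -0.175;0.01 -0.08 0 0 0 -0.175;0.01 -0.08 0 0 0 -0.175;0.01 -0.09 0 0 0 -0.175 [0.6730492  0.12050675]
```

Call:
play_rows(commands="0.03 -0.08 0 0 0 -0.175;0.03 -0.08 0 0 0 -0.175;0.03 -0.08 0 0 0 -0.175;0.02 -0.08 0 0 0 -0.175;0.02 -0.08 0 0 0 -0.175;0 0 0 0 0 0")

```text
time_s: 11.25
tcp_pos: [0.6693, 0.1378, 0.1222]
ee_rot: [[-0.964, -0.268, 0.0], [-0.268, 0.964, -0.0], [-0.0, -0.0, -1.0]]
wrist_force: [0.2, 0.3, -0.2]
gripper_width: 0.3
gripper_force: 0.0
```

Call:
play_rows(commands="0.02 -0.08 0 0 0 -0.175;0 0 0 0 0 0")

```text
time_s: 11.45
tcp_pos: [0.6693, 0.1369, 0.1221]
ee_rot: [[-0.97, -0.242, -0.0], [-0.242, 0.97, 0.001], [0.0, 0.001, -1.0]]
wrist_force: [-1.2, 3.5, 1.1]
gripper_width: 0.298
gripper_force: 1.7
```

Call:
play_rows(commands="0.02 -0.08 0 0 0 -0.175;0 0 0 0 0 0")

```text
time_s: 11.65
tcp_pos: [0.6691, 0.1368, 0.122]
ee_rot: [[-0.976, -0.218, -0.001], [-0.218, 0.976, 0.004], [0.0, 0.004, -1.0]]
wrist_force: [-4.5, 9.1, 0.8]
gripper_width: 0.301
gripper_force: 4.9
```

Call:
play_rows(commands="0.02 -0.08 0 0 0 0;0.02 -0.08 0 0 0 0;0 0 0 0 0 0;0 0 0 0 0 0")

```text
time_s: 12.05
tcp_pos: [0.6692, 0.1367, 0.122]
ee_rot: [[-0.975, -0.22, -0.002], [-0.22, 0.975, 0.009], [-0.0, 0.01, -1.0]]
wrist_force: [-9.4, 20.3, 3.2]
gripper_width: 0.298
gripper_force: 10.8
```

```bash
cat > red.py <<'E'
from h import *
import sys
f=sys.argv[1];cap('wrist',f)
z=load(f);w=cloud(z)
s=r.sense();p=s['tcp_pos'];v=p[:2]-[.5753,.1135];print(p,s['wrist_force'],np.hypot(*v),np.degrees(np.arctan2(v[1],v[0])))
im=z['p'].astype(int);m=(im[...,2]>150)&(im[...,1]<90)&(im[...,0]<90);m[260:]=0
q=w[m];q=q[abs(q[:,2]-.134)<.006];v=q.mean(0)[:2]-[.5753,.1135];print('red',len(q),q.mean(0),np.hypot(*v),np.degrees(np.arctan2(v[1],v[0])))
E
python3 red.py w6; python3 arc.py 13.2 73.2 12
```

```text
[0.66918677 0.1367608  0.12196571] [-9.17885243 19.30255802  3.70624685] 0.09672533282037185 13.915052066469546
red 475 [0.58486884 0.0470965  0.13506082] 0.0670894034670372 -81.80003977877075
[0.66918677 0.1367608  0.12196571]
start [ 0.00152397 -0.00088242]
-0.08 0.27 0 0 0 0.582;-0.10 0.27 0 0 0 0.582;-0.12 0.26 0 0 0 0.582;-0.15 0.25 0 0 0 0.582;-0.17 0.23 0 0 0 0.582;-0.19 0.22 0 0 0 0.582;-0.20 0.20 0 0 0 0.582;-0.22 0.18 0 0 0 0.582;-0.24 0.16 0 0 0 0.582;-0.25 0.14 0 0 0 0.582;-0.26 0.12 0 0 0 0.582;-0.27 0.09 0 0 0 0.582 [0.60362512 0.20731731]
```

Hard stop: 20 N with no advance, and the red mark at the pointer (−81.8°). Now I'll back off 60°.

```bash
python3 arc.py 9.1 72.1 14|tail -1
```

```text
-0.05 0.25 0 0 0 0.524;-0.07 0.25 0 0 0 0.524;-0.09 0.24 0 0 0 0.524;-0.11 0.23 0 0 0 0.524;-0.13 0.22 0 0 0 0.524;-0.14 0.21 0 0 0 0.524;-0.16 0.20 0 0 0 0.524;-0.17 0.19 0 0 0 0.524;-0.19 0.17 0 0 0 0.524;-0.20 0.16 0 0 0 0.524;-0.21 0.14 0 0 0 0.524;-0.22 0.12 0 0 0 0.524;-0.23 0.11 0 0 0 0.524;-0.24 0.09 0 0 0 0.524 [0.60542095 0.20675625]
```

Call:
play_rows(commands="-0.05 0.25 0 0 0 0.5;-0.07 0.25 0 0 0 0.5;-0.09 0.24 0 0 0 0.5;-0.11 0.23 0 0 0 0.5;-0.13 0.22 0 0 0 0.5;-0.14 0.21 0 0 0 0.5;-0.16 0.2 0 0 0 0.5;-0.17 0.19 0 0 0 0.5;-0.19 0.17 0 0 0 0.5;-0.2 0.16 0 0 0 0.5;-0.21 0.14 0 0 0 0.5;-0.22 0.12 0 0 0 0.5;-0.23 0.11 0 0 0 0.5;-0.24 0.09 0 0 0 0.5;0 0 0 0 0 0;0 0 0 0 0 0")

```text
time_s: 13.7
tcp_pos: [0.6053, 0.2062, 0.1223]
ee_rot: [[-0.298, -0.955, 0.0], [-0.955, 0.298, -0.0], [0.0, -0.0, -1.0]]
wrist_force: [-0.1, -0.8, 0.2]
gripper_width: 0.298
gripper_force: 0.0
```

```bash
python3 red.py w7
```

```text
[0.60538038 0.20624197 0.12222776] [ 0.63775722 -0.13300037  0.41360802] 0.09749821325567985 72.02979694538114
red 464 [0.63727041 0.08617872 0.13503956] 0.06772579888392895 -23.79154296395578
```

Call:
play_rows(commands="-0.16 0.04 0 0 0 0.2;0 0 0 0 0 0;0 0 0 0 0 0")

```text
time_s: 14.05
tcp_pos: [0.6002, 0.2076, 0.1222]
ee_rot: [[-0.268, -0.963, -0.0], [-0.963, 0.268, -0.0], [0.0, 0.0, -1.0]]
wrist_force: [0.4, 0.1, 0.2]
gripper_width: 0.3
gripper_force: 0.0
```

Call:
play_rows(commands="0 0 0 0 0 0;0 0 0 0 0 0;0 0 0 0 0 0;0 0 0 0 0 0;0 0 0.8 0 0 0;0 0 0.8 0 0 0;0 0 0.8 0 0 0;0 0 0 0 0 0", grip=50)

```text
time_s: 14.85
tcp_pos: [0.6026, 0.2085, 0.1985]
ee_rot: [[-0.267, -0.964, 0.008], [-0.964, 0.267, 0.003], [-0.005, -0.006, -1.0]]
wrist_force: [0.3, 0.3, 0.7]
gripper_width: 0.573
gripper_force: 0.0
```

```bash
python3 red.py w8;  python3 - <<'E'
from h import *
cap('side','d8');cap('scene','s8')
# hopper points
for f in('s8','d8'):
    w=cloud(load(f));m=(w[...,2]>.125)&(w[...,2]<.18)&(abs(w[...,0]-.6)<.12)&(abs(w[...,1]+.23)<.09)
    im=load(f)['p'].astype(int).sum(-1);
    k=m&(im<140);q=w[k];print(f,m.sum(),k.sum(),np.median(q,0) if k.sum() else '',q.min(0),q.max(0))
E
```

```text
[0.60125814 0.20816472 0.19613545] [ 0.6473745  -0.28409031 -0.55691636] 0.09815922994589954 74.66576569003489
red 223 [0.63718878 0.08839257 0.13512052] 0.06678775211908042 -22.08172477970246
s8 211 135 [ 0.6051753  -0.24654566  0.15485618] [ 0.59397694 -0.26391432  0.12977327] [ 0.61190508 -0.23313547  0.17254254]Traceback (most recent call last):
  File "<stdin>", line 7, in <module>
    return umr_minimum(a, axis, None, out, keepdims, initial, where)
ValueError: zero-size array to reduction operation minimum which has no identity
```

Ring is at about 59.7° = 4 clicks and released. Now to the hopper, for a look from above.

Call:
play_rows(commands="0 0 1 0 0 0;0 0 1 0 0 0;0 -1 1 0 0 0.26;0 -1 1 0 0 0.26;0 -1 0 0 0 0.26;0 -1 0 0 0 0.26;0 -1 0 0 0 0.26;0 -1 0 0 0 0.26;0 -1 0 0 0 0.26;0 -1 0 0 0 0;0 -1 0 0 0 0;0 -1 0 0 0 0;0 -1 0 0 0 0;0 -1 0 0 0 0;0 0 0 0 0 0;0 0 0 0 0 0", grip=50)

```text
time_s: 16.6
tcp_pos: [0.5999, -0.1527, 0.3125]
ee_rot: [[0.001, -1.0, -0.003], [-1.0, -0.001, 0.0], [-0.001, 0.003, -1.0]]
wrist_force: [-0.6, -1.0, 0.4]
gripper_width: 0.575
gripper_force: 0.0
```

Run:
```python
from h import *
s=r.sense();print(s['tcp_pos'],s['joints'].round(1))
cap('wrist','w9');z=load('w9');print(-z['R'].T@z['t'])
w=cloud(z);im=z['p'].astype(int).sum(-1)
m=(w[...,2]>.13)&(w[...,2]<.18)&(abs(w[...,0]-.6)<.1)&(abs(w[...,1]+.23)<.1)
q=w[m&(w[...,2]>.145)]
print(len(q),q.min(0),q.max(0),np.median(q,0))
```

```text
[ 0.59985604 -0.1527205   0.31253526] [  0.7  18.5  13.2  -0.  -84.9  -0.6]
[ 0.59964891 -0.22993949  0.51341031]
520 [ 0.59125052 -0.2668397   0.14518264] [ 0.60966122 -0.23685225  0.1748751 ] [ 0.60030785 -0.2506971   0.17056855]
```

View pics/w9.png

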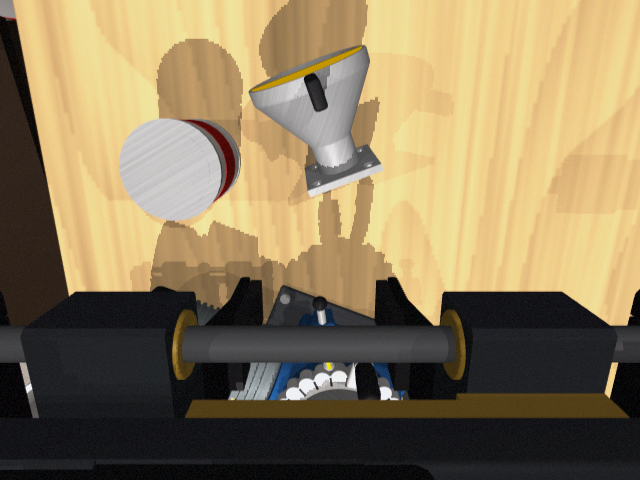

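The hopper's flange top edge runs (308,195)–(381,166), the stub (308,75)–(321,109), mouth up and left. It is yawed about 20° from world −y.

Run:
```python
from h import *
z=load('w9');w=cloud(z)
A=onplane(z,308,195,.0805);B=onplane(z,382,166,.0805);print(A,B,np.linalg.norm(A-B),'yaw',np.degrees(np.arctan2(*(A-B)[[1,0]])),'mid',(A+B)/2)
# stub top face by depth
im=z['p'].astype(int).sum(-1)
m=np.zeros((480,640),bool);m[60:125,290:335]=1
k=m&(im<200)&(w[...,2]>.145);q=w[k];print(len(q));
t=q[q[:,2]>.163];c=t.mean(0);u,s,vt=np.linalg.svd((t-c)[:,:2]);print('stub top',c,t.min(0),t.max(0),'dir',np.degrees(np.arctan2(vt[0,1],vt[0,0])))
# rim top point / mouth direction using yellow bar / rim: ends
for p in((250,93),(368,47)):print(w[p[1]+4,p[0]])
psi=np.radians(np.degrees(np.arctan2(*(A-B)[[1,0]])));ca,sa=np.cos(np.radians(12)),np.sin(np.radians(12))
zx=np.array([np.sin(psi),-np.cos(psi)]) # horiz dir of hopper z
M=(A+B)[:2]/2  # y=42,z=0
def pt(y,zz): # horizontal: z*ca*zx  - y*sa*zx(y tilts backward)
    return np.r_[M+zx*((zz)*ca-(y-42)*sa)*1e-3,((y+42)*ca+(zz-8)*sa)*1e-3]
print('stub pt',pt(96,107),'stub end',pt(110,107),'rim top',pt(65,120),'O',pt(0,0))
```

```text
[ 0.60942133 -0.1506928   0.0805    ] [ 0.52963322 -0.18217636  0.0805    ] 0.08577504548269343 yaw 21.533676305941018 mid [ 0.56952727 -0.16643458  0.0805    ]
498
stub top [ 0.6000724  -0.25026385  0.17066936] [ 0.59125052 -0.26351516  0.16313868] [ 0.60843948 -0.23763633  0.1748751 ] dir 110.16346163946173
[ 0.68064834 -0.25637196  0.00124927]
[ 0.53923314 -0.30774044  0.00056244]
stub pt [ 0.60382225 -0.2533476   0.15556763] stub end [ 0.60275386 -0.25064     0.16926169] rim top [ 0.61085532 -0.27117136  0.1279479 ] O [ 0.57273244 -0.17455737  0.03941891]
```

```bash
cat > plan.py <<'E'
from h import *
from scipy.spatial.transform import Rotation as Ro
psi=np.radians(20.8);ex=np.array([np.cos(psi),np.sin(psi),0]);zx=np.array([np.sin(psi),-np.cos(psi),0]);Z=np.array([0,0,1.])
def fmt(D,W):return ';'.join(' '.join(f'{v:.2f}'.rstrip('0').rstrip('.') for v in np.r_[d/.03,w/.15]) for d,w in zip(D,W))
def line(p0,R0,p1,R1,n):
    w=(R1*R0.inv()).as_rotvec();print(n,'rows each',fmt([(p1-p0)/n],[w/n]), 'max',np.abs(p1-p0).max()/n/.03,np.abs(w).max()/n/.15)
E
python3 - <<'E'
from plan import *
s=r.sense();p=s['tcp_pos'];R=Ro.from_matrix(s['ee_rot'])
g=np.array([.6012,-.2530,.1556]);a=np.radians(45)
R1=Ro.from_rotvec(ex*a)*Ro.from_rotvec([0,0,psi])*Ro.from_matrix([[0,-1,0],[-1,0,0],[0,0,-1]])
d=R1.as_matrix()[:,2];print(d)
pre=g+d*(.058-.09);line(p,R,pre,R1,12);line(pre,R1,g+d*.058,R1,6);print('targets',pre,g+d*.058,R1.as_matrix().round(3).tolist())
# bench extent
w=cloud(load('s8'));q=w[(abs(w[...,2])<.01)];print('bench y',np.nanpercentile(q[:,1],[.5,99]),q[(abs(q[:,0]-.63)<.02)][:,1].min())
E
```

```text
[-0.25109854  0.66102158 -0.70710678]
12 rows each 0.03 -0.34 -0.37 0.43 0.08 0.19 max 0.37416043196495896 0.43129024731933663
6 rows each -0.13 0.33 -0.35 0 0 0 max 0.35355339059327384 0.0
targets [ 0.60923515 -0.27415269  0.17822742] [ 0.58663628 -0.21466075  0.11458781] [[0.251, -0.935, -0.251], [-0.661, -0.355, 0.661], [-0.707, 0.0, -0.707]]
bench y [-0.78466209  0.67599174] -1.5074976330131795
```

Call:
play_rows(commands="0.03 -0.34 -0.37 0.43 0.08 0.19;0.03 -0.34 -0.37 0.43 0.08 0.19;0.03 -0.34 -0.37 0.43 0.08 0.19;0.03 -0.34 -0.37 0.43 0.08 0.19;0.03 -0.34 -0.37 0.43 0.08 0.19;0.03 -0.34 -0.37 0.43 0.08 0.19;0.03 -0.34 -0.37 0.43 0.08 0.19;0.03 -0.34 -0.37 0.43 0.08 0.19;0.03 -0.34 -0.37 0.43 0.08 0.19;0.03 -0.34 -0.37 0.43 0.08 0.19;0.03 -0.34 -0.37 0.43 0.08 0.19;0.03 -0.34 -0.37 0.43 0.08 0.19;0 0 0 0 0 0;0 0 0 0 0 0", grip=50)

```text
time_s: 18.05
tcp_pos: [0.6113, -0.274, 0.1791]
ee_rot: [[0.249, -0.935, -0.254], [-0.662, -0.356, 0.66], [-0.707, 0.004, -0.708]]
wrist_force: [-0.5, -0.7, 0.4]
gripper_width: 0.576
gripper_force: 0.0
```

Run:
```python
from plan import *
cap('wrist','w10');z=load('w10');w=cloud(z);K=z['mtx'];im=z['p'].astype(int).sum(-1)
s=r.sense();p=s['tcp_pos'];M=s['ee_rot'];print(p,M.round(3).tolist(),s['joints'].round(1))
m=(w[...,2]>.12)&(im<200)&(abs(w[...,0]-.6)<.04)&(abs(w[...,1]+.25)<.03)&(w[...,2]<.18)
q=w[m];v,u=np.where(m);print(len(q),np.median(q,0),q.min(0),q.max(0),u.min(),u.max(),v.min(),v.max())
loc=(q-p)@M;print('tool frame',np.percentile(loc,[1,50,99],axis=0).round(4).tolist())
g=np.array([.6012,-.2530,.1556]);print('g in tool',(g-p)@M)
```

```text
[ 0.61158465 -0.2738343   0.18111596] [[0.252, -0.934, -0.252], [-0.663, -0.356, 0.658], [-0.705, 0.001, -0.709]] [ -26.7   49.6   47.8  -33.2 -119.9   38.9]
1540 [ 0.60556856 -0.26418142  0.15525869] [ 0.59212556 -0.27106277  0.13036489] [ 0.61204412 -0.23807385  0.17380398] 310 330 199 278
tool frame [[-0.0162, -0.0038, 0.0164], [0.0103, 0.0021, 0.0272], [0.0312, 0.0077, 0.0402]]
g in tool [0.00155328 0.00224106 0.03443164]
```

View pics/w10.png

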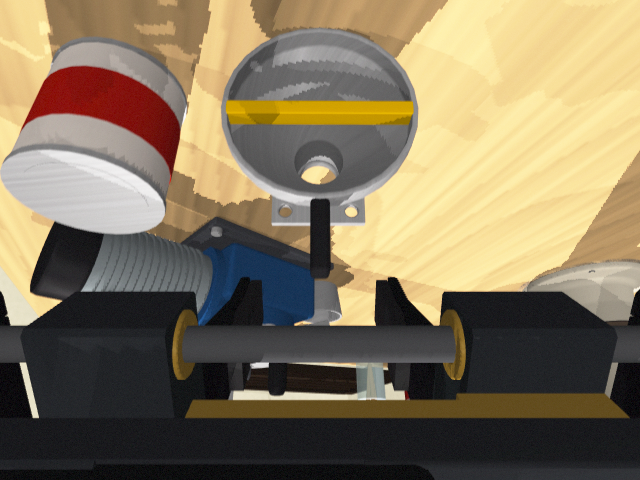

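The stub (col 320, rows 199–278) is centred between the fingers (250–385). Advancing 92 mm along the tool and closing.

Call:
play_rows(commands="-0.14 0.33 -0.36 0 0 0;-0.14 0.33 -0.36 0 0 0;-0.14 0.33 -0.36 0 0 0;-0.14 0.33 -0.36 0 0 0;-0.14 0.33 -0.36 0 0 0;-0.14 0.33 -0.36 0 0 0;0 0 0 0 0 0")

```text
time_s: 18.8
tcp_pos: [0.5857, -0.2128, 0.1178]
ee_rot: [[0.253, -0.934, -0.253], [-0.662, -0.358, 0.658], [-0.705, 0.001, -0.709]]
wrist_force: [0.1, -0.7, -0.5]
gripper_width: 0.571
gripper_force: 0.0
```

Call:
play_rows(commands="0 0 0 0 0 0;0 0 0 0 0 0;0 0 0 0 0 0;0 0 0 0 0 0;0 0 0 0 0 0;0 0 0 0 0 0;0 0 0 0 0 0;0 0 0 0 0 0;0 0 0 0 0 0;0 0 0 0 0 0", grip=0)

```text
time_s: 19.8
tcp_pos: [0.5859, -0.2155, 0.116]
ee_rot: [[0.251, -0.935, -0.251], [-0.663, -0.355, 0.659], [-0.705, 0.001, -0.709]]
wrist_force: [0.0, -0.0, -0.7]
gripper_width: 0.137
gripper_force: 29.9
```

Run:
```python
from plan import *
s=r.sense();p=s['tcp_pos'];R=Ro.from_matrix(s['ee_rot']);M=s['ee_rot']
print(p,s['gripper_width'],s['gripper_force'],s['wrist_force'])
g=p-M[:,2]*.058;print('grasp',g)
# tip: lift+translate, then arc about edge P
T=zx*.09
b0=np.radians(11);Pz=.004
rot=np.radians(np.linspace(0,79,19))
def G(t): # grasp given hopper tilt remaining (z axis elevation)
    el=b0+t; hz=zx*np.cos(el)+Z*np.sin(el); hy=-zx*np.sin(el)+Z*np.cos(el)
    return hy*.138+hz*.107
P=g-G(0);print('edge P',P)
tcp=[]
for t in rot:
    Rt=Ro.from_rotvec(-ex*t)*R
    tcp.append(P+T+Z*Pz+G(t)+Rt.as_matrix()[:,2]*.058)
tcp=np.array(tcp);D=np.diff(tcp,axis=0);W=[-ex*np.radians(79/18)]*18
print(tcp[0]-p);print(fmt(D,W));print('end tcp',tcp[-1],'grasp',P+T+Z*Pz+G(rot[-1]))
```

```text
[ 0.58593443 -0.21552935  0.11595004] 0.13660361893639122 29.91750078282621 [ 0.03776658 -0.01461415 -0.66561861]
grasp [ 0.60050788 -0.25375861  0.15706133]
edge P [ 0.57256008 -0.18018552  0.00118022]
[ 0.03195963 -0.08413431  0.004     ]
-0.11 0.28 0.09 -0.48 -0.18 -0;-0.11 0.28 0.06 -0.48 -0.18 -0;-0.11 0.29 0.04 -0.48 -0.18 -0;-0.11 0.29 0.02 -0.48 -0.18 -0;-0.11 0.29 -0.01 -0.48 -0.18 -0;-0.11 0.29 -0.03 -0.48 -0.18 -0;-0.11 0.28 -0.06 -0.48 -0.18 -0;-0.11 0.28 -0.08 -0.48 -0.18 -0;-0.1 0.27 -0.1 -0.48 -0.18 -0;-0.1 0.26 -0.12 -0.48 -0.18 -0;-0.1 0.25 -0.14 -0.48 -0.18 -0;-0.09 0.24 -0.16 -0.48 -0.18 -0;-0.09 0.23 -0.18 -0.48 -0.18 -0;-0.08 0.22 -0.2 -0.48 -0.18 -0;-0.08 0.2 -0.22 -0.48 -0.18 -0;-0.07 0.19 -0.24 -0.48 -0.18 -0;-0.06 0.17 -0.25 -0.48 -0.18 -0;-0.06 0.15 -0.26 -0.48 -0.18 -0
end tcp [ 0.56702846 -0.16575903  0.06417467] grasp [ 0.55551495 -0.13531389  0.11218022]
```

Call:
play_rows(commands="0 0 0.33 0 0 0;0 0 0.33 0 0 0;0.27 -0.7 0 0 0 0;0.27 -0.7 0 0 0 0;0.27 -0.7 0 0 0 0;0.27 -0.7 0 0 0 0;0 0 -0.26 0 0 0;0 0 -0.26 0 0 0;0 0 0 0 0 0")

```text
time_s: 20.7
tcp_pos: [0.6177, -0.2981, 0.1189]
ee_rot: [[0.249, -0.935, -0.254], [-0.661, -0.356, 0.661], [-0.708, 0.003, -0.706]]
wrist_force: [0.5, 0.7, -2.8]
gripper_width: 0.132
gripper_force: 30.0
```

Call:
play_rows(commands="-0.11 0.28 0.09 -0.48 -0.18 0;-0.11 0.28 0.06 -0.48 -0.18 0;-0.11 0.29 0.04 -0.48 -0.18 0;-0.11 0.29 0.02 -0.48 -0.18 0;-0.11 0.29 -0.01 -0.48 -0.18 0;-0.11 0.29 -0.03 -0.48 -0.18 0;-0.11 0.28 -0.06 -0.48 -0.18 0;-0.11 0.28 -0.08 -0.48 -0.18 0;-0.1 0.27 -0.1 -0.48 -0.18 0;0 0 0 0 0 0")

```text
time_s: 21.7
tcp_pos: [0.5854, -0.2183, 0.1188]
ee_rot: [[0.356, -0.934, -0.04], [-0.93, -0.358, 0.085], [-0.094, 0.007, -0.996]]
wrist_force: [0.1, 0.5, -2.7]
gripper_width: 0.137
gripper_force: 30.0
```

Run:
```python
from plan import *
s=r.sense();print(s['joints'].round(1))
cap('side','d11');cap('wrist','w11')
a=cv2.imread('pics/d11.png')[90:290,250:490]
cv2.imwrite('pics/c11.png',np.hstack([cv2.resize(a,(480,400),interpolation=cv2.INTER_CUBIC),cv2.resize(cv2.imread('pics/w11.png')[:,180:460],(233,400))]))
```

```text
[ -8.2  27.1   0.5  -4.9 -66.4  31.3]
```

View pics/c11.png

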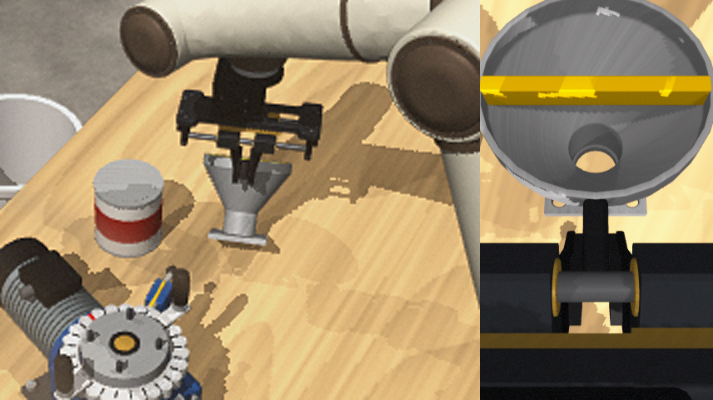

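The hopper is firmly held, halfway up, with no slip. I've now used all 10 views, so from here I check numerically.

Call:
play_rows(commands="-0.1 0.26 -0.12 -0.48 -0.18 0;-0.1 0.25 -0.14 -0.48 -0.18 0;-0.09 0.24 -0.16 -0.48 -0.18 0;-0.09 0.23 -0.18 -0.48 -0.18 0;-0.08 0.22 -0.2 -0.48 -0.18 0;-0.08 0.2 -0.22 -0.48 -0.18 0;-0.07 0.19 -0.24 -0.48 -0.18 0;-0.06 0.17 -0.25 -0.48 -0.18 0;-0.06 0.15 -0.26 -0.48 -0.18 0;0 0 0 0 0 0;0 0 0 0 0 0")

```text
time_s: 22.9
tcp_pos: [0.5679, -0.1661, 0.0655]
ee_rot: [[0.29, -0.937, 0.195], [-0.772, -0.35, -0.53], [0.565, 0.003, -0.825]]
wrist_force: [0.6, 0.7, -2.6]
gripper_width: 0.136
gripper_force: 30.0
```

```bash
cat > rim.py <<'E'
from plan import *
def rim(f,c0,zlo=.085,zhi=.20,rad=.085):
    z=load(f);w=cloud(z);im=z['p'].astype(int)
    yel=(im[...,2]>110)&(im[...,1]>90)&(im[...,0]<0.45*im[...,2])
    k=yel&(w[...,2]>zlo)&(w[...,2]<zhi)&(np.hypot(w[...,0]-c0[0],w[...,1]-c0[1])<rad)
    q=w[k]
    if len(q)<20: print('no bar',len(q));return
    c=np.median(q,0);_,_,vt=np.linalg.svd(q-q.mean(0),full_matrices=False)
    a=(q-c)@vt[0];e=[q[a<np.percentile(a,2)].mean(0),q[a>np.percentile(a,98)].mean(0)]
    print('bar',len(q),c,'ends',e[0].round(4),e[1].round(4),'mid',(e[0]+e[1])/2,'yaw',np.degrees(np.arctan2(vt[0,1],vt[0,0])),'z 5/50/95',np.percentile(q[:,2],[5,50,95]).round(4))
    return q
E
python3 - <<'E'
from rim import *
s=r.sense();p=s['tcp_pos'];M=s['ee_rot'];print(p,'grasp',p-M[:,2]*.058,s['joints'].round(1),s['wrist_force'])
cap('wrist','w12');cap('scene','s12')
c=(p-M[:,2]*.058)[:2]+zx[:2]*.096;print('hopper c',c)
rim('w12',c);rim('s12',c)
E
```

```text
[ 0.56791896 -0.16606167  0.06551216] grasp [ 0.55660971 -0.13531468  0.11337367] [  7.8  21.1 -47.5  71.1 -35.7 -52. ] [ 0.58543289  0.71830974 -2.55444482]
hopper c [ 0.59069998 -0.22505795]
bar 9063 [ 0.58780768 -0.22318669  0.1213203 ] ends [ 0.6448 -0.2046  0.1206] [ 0.5326 -0.2454  0.119 ] mid [ 0.58869787 -0.22499337  0.1198369 ] yaw -159.54298678954785 z 5/50/95 [0.1109 0.1213 0.1228]
bar 214 [ 0.58668031 -0.22258751  0.12074157] ends [ 0.5358 -0.2495  0.1145] [ 0.6435 -0.2018  0.1221] mid [ 0.58967439 -0.22561113  0.11833141] yaw 22.798685008010622 z 5/50/95 [0.1125 0.1207 0.1238]
```

Call:
play_rows(commands="0 0 -0.1 0 0 0;0 0 0 0 0 0")

```text
time_s: 23.2
tcp_pos: [0.5681, -0.1662, 0.0634]
ee_rot: [[0.29, -0.937, 0.196], [-0.771, -0.35, -0.532], [0.567, 0.003, -0.824]]
wrist_force: [1.5, -1.3, 0.1]
gripper_width: 0.135
gripper_force: 30.0
```

Call:
play_rows(commands="0 0 -0.1 0 0 0;0 0 0 0 0 0")

```text
time_s: 23.4
tcp_pos: [0.5685, -0.1657, 0.0608]
ee_rot: [[0.29, -0.936, 0.198], [-0.771, -0.351, -0.532], [0.567, 0.002, -0.823]]
wrist_force: [0.4, 0.8, 4.8]
gripper_width: 0.132
gripper_force: 30.0
```

Call:
play_rows(commands="0 0 0 0 0 0;0 0 0 0 0 0;0 0 0 0 0 0;0 0 0 0 0 0;0 0 0 0 0 0;-0.1 0.27 0.41 0 0 0;-0.13 0.35 0.55 0 0 0;-0.13 0.35 0.55 0 0 0;-0.13 0.35 0.55 0 0 0;-0.13 0.35 0.55 0 0 0;-0.13 0.35 0.55 0 0 0;0 0 0 0 0 0;0 0 0 0 0 0", grip=45)

```text
time_s: 24.7
tcp_pos: [0.5444, -0.1048, 0.1537]
ee_rot: [[0.292, -0.936, 0.195], [-0.772, -0.351, -0.53], [0.565, 0.004, -0.825]]
wrist_force: [-0.3, -1.0, 0.5]
gripper_width: 0.515
gripper_force: 0.0
```

Run:
```python
from rim import *
s=r.sense();p=s['tcp_pos'];M=s['ee_rot'];R=Ro.from_matrix(M);print(p,s['joints'].round(1),s['wrist_force'])
cap('wrist','w13');cap('scene','s13')
c=[.589,-.225]
rim('w13',c);rim('s13',c)
# rim height spread
w=cloud(load('w13'));m=(w[...,2]>.105)&(w[...,2]<.13)&(np.hypot(w[...,0]-c[0],w[...,1]-c[1])<.075);q=w[m]
rr=np.hypot(q[:,0]-c[0],q[:,1]-c[1]);t=q[rr>.059]
A=np.c_[t[:,:2]-c,np.ones(len(t))];co=np.linalg.lstsq(A,t[:,2],rcond=None)[0];print('rim plane',co,len(t))
# down pose above bar
R1=Ro.from_rotvec([0,0,psi])*Ro.from_matrix([[0,-1,0],[-1,0,0],[0,0,-1]])
line(p,R,np.array([.589,-.225,.20]),R1,10)
```

```text
[ 0.54442905 -0.10482922  0.15371744] [ 21.9  13.1 -41.2  48.8 -48.6 -38.6] [-0.33277151 -0.99105724  0.46713594]
bar 3684 [ 0.58790746 -0.22258368  0.11946304] ends [ 0.6447 -0.2043  0.1188] [ 0.5324 -0.2439  0.1177] mid [ 0.58854578 -0.22405659  0.11824749] yaw -159.8427958171229 z 5/50/95 [0.1087 0.1195 0.121 ]
bar 194 [ 0.58848789 -0.22096879  0.11948843] ends [ 0.5341 -0.2484  0.1144] [ 0.6434 -0.2013  0.1203] mid [ 0.58874955 -0.22483677  0.11734429] yaw 21.657983543244438 z 5/50/95 [0.1153 0.1195 0.1223]
rim plane [-0.01040663  0.02529937  0.11564477] 6667
10 rows each 0.15 -0.4 0.15 0.38 0.14 0 max 0.4005692595153327 0.37561436999524633
```

The hopper stands upright (bar top at 0.1195). Going above it, tool down.

Call:
play_rows(commands="0.15 -0.4 0.15 0.38 0.14 0;0.15 -0.4 0.15 0.38 0.14 0;0.15 -0.4 0.15 0.38 0.14 0;0.15 -0.4 0.15 0.38 0.14 0;0.15 -0.4 0.15 0.38 0.14 0;0.15 -0.4 0.15 0.38 0.14 0;0.15 -0.4 0.15 0.38 0.14 0;0.15 -0.4 0.15 0.38 0.14 0;0.15 -0.4 0.15 0.38 0.14 0;0.15 -0.4 0.15 0.38 0.14 0;0 0 0 0 0 0;0 0 0 0 0 0", grip=45)

```text
time_s: 26.0
tcp_pos: [0.5886, -0.2263, 0.1972]
ee_rot: [[0.35, -0.937, -0.006], [-0.937, -0.35, 0.006], [-0.008, 0.003, -1.0]]
wrist_force: [-0.1, 0.2, -0.5]
gripper_width: 0.519
gripper_force: 0.0
```

Run:
```python
from rim import *
s=r.sense();p=s['tcp_pos'];M=s['ee_rot'];print(p,M.round(3).tolist(),s['joints'].round(1))
cap('wrist','w14')
q=rim('w14',[.589,-.225]);t=q[q[:,2]>.117];print('top',t.mean(0),len(t))
z=load('w14');w=cloud(z);c=t.mean(0)
m=(abs(w[...,2]-.12)<.003)&(np.hypot(w[...,0]-.589,w[...,1]+.225)<.075)&(np.hypot(w[...,0]-.589,w[...,1]+.225)>.055)
pts=w[m];A=np.c_[2*pts[:,:2],np.ones(len(pts))];co=np.linalg.lstsq(A,(pts[:,:2]**2).sum(1),rcond=None)[0];print('rim circle',co[:2],np.sqrt(co[2]+(co[:2]**2).sum()),len(pts))
```

```text
[ 0.5886054  -0.22626417  0.19715536] [[0.35, -0.937, -0.006], [-0.937, -0.35, 0.006], [-0.008, 0.003, -1.0]] [ -6.5  22.4   3.   -0.3 -71.   27.1]
bar 2657 [ 0.59073155 -0.22528215  0.12034821] ends [ 0.6455 -0.2037  0.1204] [ 0.5329 -0.245   0.1192] mid [ 0.58919901 -0.22438834  0.11977508] yaw -159.66927004603988 z 5/50/95 [0.1144 0.1203 0.1216]
top [ 0.59031621 -0.22481954  0.12033871] 2423
rim circle [ 0.58903283 -0.22417379] 0.06257906773587565 3324
```

Run:
```python
from rim import *
s=r.sense();p=s['tcp_pos'];R=Ro.from_matrix(s['ee_rot'])
R1=Ro.from_rotvec([0,0,np.radians(20.4-90)])*Ro.from_matrix([[0,-1,0],[-1,0,0],[0,0,-1]])
line(p,R,np.array([.5890,-.2243,.14]),R1,11)
```

```text
11 rows each 0 0 -0.17 -0.01 0 -0.95 max 0.17379745171610625 0.953525478011353
```

Call:
play_rows(commands="0.02 0.06 -0.17 -0.01 0 -0.95;0 0 -0.17 -0.01 0 -0.95;0 0 -0.17 -0.01 0 -0.95;0 0 -0.17 -0.01 0 -0.95;0 0 -0.17 -0.01 0 -0.95;0 0 -0.17 -0.01 0 -0.95;0 0 -0.17 -0.01 0 -0.95;0 0 -0.17 -0.01 0 -0.95;0 0 -0.17 -0.01 0 -0.95;0 0 -0.17 -0.01 0 -0.95;0 0 -0.17 -0.01 0 -0.95;0 0 0 0 0 0;0 0 0 0 0 0;0 0 0 0 0 0")

```text
time_s: 27.45
tcp_pos: [0.5901, -0.2229, 0.1431]
ee_rot: [[-0.934, -0.358, -0.004], [-0.358, 0.934, -0.008], [0.007, -0.006, -1.0]]
wrist_force: [0.1, -0.2, -0.1]
gripper_width: 0.515
gripper_force: 0.0
```

Run:
```python
from rim import *
s=r.sense();p=s['tcp_pos'];M=s['ee_rot'];print(p,M.round(3).tolist(),s['joints'].round(1),np.degrees(np.arctan2(M[1,1],M[0,1])))
cap('wrist','w15')
q=rim('w15',[.589,-.225])
```

```text
[ 0.59005837 -0.22286166  0.14312132] [[-0.934, -0.358, -0.004], [-0.358, 0.934, -0.008], [0.007, -0.006, -1.0]] [ -5.7  24.3  -2.3   0.5 -63.6 -63.5] 110.96870954825184
bar 3038 [ 0.57748338 -0.22927062  0.12036239] ends [ 0.5328 -0.2461  0.1205] [ 0.6316 -0.2087  0.118 ] mid [ 0.58219909 -0.22740353  0.11926433] yaw 20.523785105625045 z 5/50/95 [0.1192 0.1204 0.1214]
```

Call:
play_rows(commands="-0.02 -0.03 -0.73 0 0 0;0 0 -0.73 0 0 0;0 0 -0.73 0 0 0;0 0 -0.73 0 0 0;0 0 0 0 0 0;0 0 0 0 0 0")

```text
time_s: 28.1
tcp_pos: [0.5898, -0.2243, 0.0557]
ee_rot: [[-0.934, -0.356, -0.005], [-0.356, 0.934, -0.008], [0.007, -0.006, -1.0]]
wrist_force: [-0.4, -0.2, 1.3]
gripper_width: 0.521
gripper_force: 0.0
```

Call:
play_rows(commands="0 0 0 0 0 0;0 0 0 0 0 0;0 0 0 0 0 0;0 0 0 0 0 0;0 0 0 0 0 0;0 0 0 0 0 0;0 0 0 0 0 0;0 0 0 0 0 0;0 0 0 0 0 0", grip=0)

```text
time_s: 29.0
tcp_pos: [0.5898, -0.2242, 0.0555]
ee_rot: [[-0.935, -0.355, -0.004], [-0.355, 0.935, -0.008], [0.007, -0.006, -1.0]]
wrist_force: [0.3, -0.6, 1.1]
gripper_width: 0.109
gripper_force: 30.0
```

Run:
```python
from rim import *
from scipy.optimize import least_squares
for f in('w1','w2','w3','w4','w5','w6','w7','w8','s0','d0','s8','d8','s13'):
    z=load(f);w=cloud(z)
    m=(w[...,2]>.160)&(w[...,2]<.1685)&(abs(np.hypot(w[...,0]-.5753,w[...,1]-.1145)-.0424)<.012)
    n,l,st,ce=cv2.connectedComponentsWithStats(m.astype(np.uint8))
    P=np.array([np.r_[np.median(w[l==i],0)[:2]] for i in range(1,n) if st[i,4]>=4])
    # plane head disc edges
    h=(abs(w[...,2]-.150)<.0015)&(np.hypot(w[...,0]-.5753,w[...,1]-.1145)<.062)
    if len(P)<3: print(f,len(P),h.sum());continue
    # camera ray sees near side of studs: correct by 2.5 mm away from the camera
    o=-z['R'].T@z['t'];v=P-o[:2];
    P2=P+.0025*v/np.linalg.norm(v,axis=1)[:,None]
    def res(x):
        a=x[2]+np.arange(4)*np.pi/2;T=x[:2]+.04243*np.c_[np.cos(a),np.sin(a)]
        return np.array([min(np.linalg.norm(T-p,axis=1)) for p in P2])
    s=least_squares(res,[.5753,.1145,np.radians(22.9)],loss='soft_l1',f_scale=.002)
    print(f,len(P),s.x[:2].round(4),'yaw',(np.degrees(s.x[2])-45).round(2),(res(s.x)*1e3).round(1))
```

```text
w1 4 [0.5757 0.1135] yaw -22.25 [0.9 1.4 1.5 2.6]
w2 3 [0.576  0.1137] yaw -22.36 [1.2 1.7 1.7]
w3 3 [0.5756 0.114 ] yaw -22.1 [1.3 1.4 1.7]
w4 3 [0.5754 0.114 ] yaw -22.24 [1.3 1.5 1.6]
w5 3 [0.5761 0.1139] yaw -22.15 [1.2 1.1 1.5]
w6 3 [0.5761 0.1138] yaw -22.18 [1.  1.3 1.4]
w7 2 39146
w8 4 [0.5756 0.1136] yaw -22.2 [0.9 1.  1.9 1.9]
s0 4 [0.5757 0.1158] yaw -22.81 [0.2 0.1 0.5 0.6]
d0 4 [0.5754 0.1144] yaw -21.4 [0.4 0.7 0.8 0.8]
s8 2 377
d8 2 370
s13 4 [0.5756 0.116 ] yaw -22.35 [0.3 0.3 0.3 0.2]
```

Call:
play_rows(commands="0 0 0.1 0 0 0;0 0 0.2 0 0 0;0 0 0.4 0 0 0;0 0 0.7 0 0 0;0 0 1 0 0 0;0 0 1 0 0 0;0 0 1 0 0 0;0 0 1 0 0 0;0 0 1 0 0 0;0 0 0.8 0 0 0;0 0 0.5 0 0 0;0 0 0.3 0 0 0;0 0 0 0 0 0")

```text
time_s: 30.3
tcp_pos: [0.5898, -0.2241, 0.297]
ee_rot: [[-0.935, -0.355, -0.002], [-0.355, 0.935, -0.008], [0.005, -0.007, -1.0]]
wrist_force: [-0.1, 1.0, -3.0]
gripper_width: 0.107
gripper_force: 30.0
```

Call:
play_rows(commands="-0.02 0.3 0 0 0 0.25;-0.03 0.6 0 0 0 0.4;-0.04 0.9 0 0 0 0.5;-0.04 1 0 0 0 0.5;-0.04 1 0 0 0 0.5;-0.04 1 0 0 0 0.5;-0.04 1 0 0 0 0.5;-0.04 1 0 0 0 0.5;-0.04 1 0 0 0 0.5;-0.04 1 0 0 0 0.5;-0.03 1 0 0 0 0.42;-0.03 0.9 0 0 0 0.4;-0.02 0.6 0 0 0 0.3;-0.02 0.4 0 0 0 0.2;-0.02 0.3 0 0 0 0;0 0.31 0 0 0 0;0 0 0 0 0 0;0 0 0 0 0 0;0 0 0 0 0 0")

```text
time_s: 32.2
tcp_pos: [0.5748, 0.1445, 0.2953]
ee_rot: [[-0.308, -0.951, 0.003], [-0.951, 0.308, -0.009], [0.007, -0.006, -1.0]]
wrist_force: [0.9, -0.2, -3.0]
gripper_width: 0.109
gripper_force: 30.0
```

Run:
```python
from rim import *
s=r.sense();p=s['tcp_pos'];M=s['ee_rot'];print(p,M.round(3).tolist(),s['joints'].round(1),np.degrees(np.arctan2(M[1,1],M[0,1]))-90,s['wrist_force'])
cap('wrist','w16');cap('scene','s16');cap('side','d16')
for f in('w16','s16','d16'):
    rim(f,[.5763,.1152],.3,.42)
    w=cloud(load(f));zr=p[2]+.058+.007
    for lo,hi,R in((.118,.122,None),):
        m=(abs(w[...,2]-zr)<.003)&(np.hypot(w[...,0]-p[0],w[...,1]-p[1])<.072)&(np.hypot(w[...,0]-p[0],w[...,1]-p[1])>.052);pts=w[m]
        if len(pts)>10:
            A=np.c_[2*pts[:,:2],np.ones(len(pts))];co=np.linalg.lstsq(A,(pts[:,:2]**2).sum(1),rcond=None)[0];print(f,'rim circle',co[:2],np.sqrt(co[2]+(co[:2]**2).sum()),len(pts))
    # flange: points near flange height
    zf=p[2]+.058-.113
    m=(w[...,2]>zf-.004)&(w[...,2]<zf+.012)&(abs(w[...,0]-p[0])<.08)&(abs(w[...,1]-p[1])<.08);q=w[m]
    if len(q)>20:print(f,'flange',len(q),q.min(0),q.max(0)); (x:=cv2.minAreaRect((q[:,:2]*1000).astype(np.float32))); print(x)
```

```text
[0.57484046 0.14452092 0.29534463] [[-0.308, -0.951, 0.003], [-0.951, 0.308, -0.009], [0.007, -0.006, -1.0]] [ 30.1  15.8   6.8   0.5 -81.2 -48.1] 72.07030183807422 [ 0.88631424 -0.19486998 -2.98537874]
bar 5250 [0.56522099 0.11805684 0.36049378] ends [0.555  0.0871 0.3605] [0.5838 0.1743 0.3587] mid [0.56941395 0.13069143 0.35963215] yaw 71.86249251515007 z 5/50/95 [0.3595 0.3605 0.3615]
w16 rim circle [0.57405798 0.14618748] 0.06302402244957693 6286
w16 flange 420 [0.55550715 0.13631826 0.24003136] [0.59455567 0.1645591  0.25232424]
((576.8924560546875, 152.33364868164062), (21.412172317504883, 39.8115348815918), 70.73236846923828)
bar 149 [0.58378363 0.17582485 0.35993396] ends [0.5422 0.1622 0.3089] [0.5953 0.1969 0.3605] mid [0.56877213 0.17953865 0.33470786] yaw 63.79880072833958 z 5/50/95 [0.3574 0.3599 0.3622]
s16 rim circle [0.57405126 0.14526004] 0.06375540802571958 299
s16 flange 1000 [0.53615161 0.09420796 0.23747722] [0.62870406 0.20085542 0.25229233]
((575.29150390625, 147.43771362304688), (86.70343017578125, 86.61103820800781), 71.62007904052734)
bar 94 [0.58129738 0.17368919 0.36021136] ends [0.5928 0.1971 0.3598] [0.529  0.1377 0.4188] mid [0.56091224 0.16738453 0.38930125] yaw -130.00753741802498 z 5/50/95 [0.3522 0.3602 0.3632]
d16 rim circle [0.57170954 0.14568856] 0.0629652934971001 193
d16 flange 646 [0.52210373 0.10655907 0.2370634 ] [0.62709136 0.19866142 0.25223063]
((573.8458862304688, 145.89419555664062), (86.8763656616211, 88.90998840332031), 71.45770263671875)
```

I summed y about 29 mm too far. All three cameras agree, so the correction is (+1.5, −31) mm and −4°. Then down to just above the studs to re-measure.

Call:
play_rows(commands="0.05 -0.3 0 0 0 -0.15;0 -0.4 0 0 0 -0.16;0 -0.33 -0.2 0 0 -0.16;0 0 -0.4 0 0 0;0 0 -0.5 0 0 0;0 0 -0.4 0 0 0;0 0 -0.3 0 0 0;0 0 0 0 0 0;0 0 0 0 0 0;0 0 0 0 0 0")

```text
time_s: 33.35
tcp_pos: [0.5768, 0.1146, 0.2421]
ee_rot: [[-0.373, -0.928, 0.004], [-0.928, 0.373, -0.008], [0.006, -0.007, -1.0]]
wrist_force: [-0.0, -0.3, -2.0]
gripper_width: 0.115
gripper_force: 30.0
```

```bash
cat > fl.py <<'E'
from rim import *
import sys
n=sys.argv[1];s=r.sense();p=s['tcp_pos'];M=s['ee_rot'];zf=p[2]+.058-.113
print(p,'toolyaw',np.degrees(np.arctan2(M[1,1],M[0,1]))-90,s['wrist_force'],'zf',zf)
for c,C in(('scene',(.5757,.1159)),('side',(.5754,.1144))):
    cap(c,c+n);w=cloud(load(c+n))
    # flange upper face: fit square
    m=(abs(w[...,2]-zf-.008)<.0025)&(np.hypot(w[...,0]-p[0],w[...,1]-p[1])<.065);q=w[m]
    if len(q)<20: print(c,'few',len(q));continue
    # robust: percentiles along hopper axes for several yaws
    best=None
    for y in np.radians(np.arange(60,76,.5)):
        ux=np.array([np.cos(y),np.sin(y)]);uy=np.array([-ux[1],ux[0]]);a=q[:,:2]@ux;b=q[:,:2]@uy
        lo=[np.percentile(a,1),np.percentile(b,1)];hi=[np.percentile(a,99),np.percentile(b,99)]
        ar=(hi[0]-lo[0])*(hi[1]-lo[1]);ct=ux*(lo[0]+hi[0])/2+uy*(lo[1]+hi[1])/2
        if best is None or ar<best[0]:best=(ar,np.degrees(y),hi[0]-lo[0],hi[1]-lo[1],ct)
    print(c,len(q),np.round(best[1:4],4),best[4].round(4),'mill-flange',(np.array(C)-best[4]).round(4),'ztop',np.median(q[:,2]).round(4))
E
python3 fl.py a
```

```text
[0.57684649 0.11456744 0.24205314] toolyaw 68.10397568073267 [-0.02854985 -0.31658405 -1.95101922] zf 0.18705314396219797
scene 654 [67.5     0.083   0.0833] [0.5775 0.1177] mill-flange [-0.0018 -0.0018] ztop 0.1949
side 408 [69.5    0.084  0.085] [0.5755 0.1166] mill-flange [-0.0001 -0.0022] ztop 0.1951
```

Call:
play_rows(commands="-0.03 -0.045 -0.2 0 0 -0.05;0 0 -0.2 0 0 0;0 0 -0.1 0 0 0;0 0 0 0 0 0")

```text
time_s: 33.85
tcp_pos: [0.5749, 0.1128, 0.2253]
ee_rot: [[-0.38, -0.925, 0.001], [-0.925, 0.38, -0.009], [0.008, -0.004, -1.0]]
wrist_force: [0.4, -0.3, -2.4]
gripper_width: 0.108
gripper_force: 30.0
```

Call:
play_rows(commands="0 0 -0.1 0 0 0;0 0 -0.1 0 0 0;0 0 -0.1 0 0 0;0 0 0 0 0 0")

```text
time_s: 34.25
tcp_pos: [0.5751, 0.1129, 0.2166]
ee_rot: [[-0.38, -0.925, 0.001], [-0.925, 0.38, -0.009], [0.008, -0.005, -1.0]]
wrist_force: [-0.8, -0.7, -2.3]
gripper_width: 0.113
gripper_force: 30.0
```

Flange underside is about 6 mm below the stud tops with no contact force, so the holes are on the studs. Continuing down.

Call:
play_rows(commands="0 0 -0.1 0 0 0;0 0 -0.1 0 0 0;0 0 -0.1 0 0 0;0 0 0 0 0 0")

```text
time_s: 34.65
tcp_pos: [0.575, 0.1129, 0.2076]
ee_rot: [[-0.38, -0.925, 0.001], [-0.925, 0.38, -0.009], [0.008, -0.005, -1.0]]
wrist_force: [-1.2, 0.1, -3.1]
gripper_width: 0.113
gripper_force: 30.0
```

Call:
play_rows(commands="0 0 -0.08 0 0 0;0 0 -0.05 0 0 0;0 0 0 0 0 0")

```text
time_s: 34.95
tcp_pos: [0.5762, 0.1129, 0.2054]
ee_rot: [[-0.38, -0.925, 0.005], [-0.925, 0.38, -0.009], [0.006, -0.008, -1.0]]
wrist_force: [1.0, -0.4, 1.2]
gripper_width: 0.111
gripper_force: 30.0
```

Contact at the seat height. A light press, then release and look.

Call:
play_rows(commands="0 0 -0.06 0 0 0;0 0 0 0 0 0")

```text
time_s: 35.15
tcp_pos: [0.5766, 0.1127, 0.2053]
ee_rot: [[-0.38, -0.925, 0.007], [-0.925, 0.38, -0.009], [0.005, -0.009, -1.0]]
wrist_force: [-0.2, -1.3, 6.8]
gripper_width: 0.113
gripper_force: 30.1
```

Call:
play_rows(commands="0 0 0 0 0 0;0 0 0 0 0 0;0 0 0 0 0 0;0 0 0 0 0 0;0 0 0 0 0 0;0 0 0.3 0 0 0;0 0 0.8 0 0 0;0 0 1 0 0 0;0 0 1 0 0 0;0 0 1 0 0 0;0 -1 0.5 0 0 0;0 -1 0.5 0 0 0;0 -1 0 0 0 0;0 -1 0 0 0 0;0 -1 0 0 0 0;0 -1 0 0 0 0;0 0 0 0 0 0", grip=40)

```text
time_s: 36.85
tcp_pos: [0.5752, -0.0699, 0.3564]
ee_rot: [[-0.384, -0.923, 0.003], [-0.923, 0.384, -0.009], [0.007, -0.007, -1.0]]
wrist_force: [0.1, 0.3, 0.1]
gripper_width: 0.46
gripper_force: 0.0
```

Run:
```python
from rim import *
s=r.sense();p=s['tcp_pos'];print(p)
for c in('scene','side','wrist'):
    f=c+'z';cap(c,f);w=cloud(load(f));z=load(f)
    C=np.array([.5757,.1148])
    m=(abs(w[...,2]-.158)<.006)&(np.hypot(w[...,0]-C[0],w[...,1]-C[1])<.056);q=w[m]
    if len(q)>20:
        A=np.c_[q[:,:2]-C,np.ones(len(q))];co=np.linalg.lstsq(A,q[:,2],rcond=None)[0];print(c,'flange top',len(q),np.percentile(q[:,2],[10,50,90]).round(4),'plane',co.round(4))
    m=(abs(w[...,2]-.268)<.008)&(abs(np.hypot(w[...,0]-C[0],w[...,1]-C[1])-.062)<.006);q=w[m]
    if len(q)>20:
        A=np.c_[q[:,:2]-C,np.ones(len(q))];co=np.linalg.lstsq(A,q[:,2],rcond=None)[0];print(c,'rim',len(q),np.percentile(q[:,2],[10,50,90]).round(4),co.round(4))
    rim(f,C,.255,.28)
    im=z['p'].astype(int);m=(im[...,2]>110)&(im[...,1]<.45*im[...,2])&(im[...,0]<.45*im[...,2])&(abs(w[...,2]-.134)<.006)&(np.hypot(w[...,0]-C[0],w[...,1]-C[1])<.085)
    if m.sum()>3:
        q=w[m];v=q.mean(0)[:2]-C;print(c,'red',m.sum(),np.degrees(np.arctan2(v[1],v[0])),np.hypot(*v))
```

```text
[ 0.57520049 -0.06985288  0.35638529]
scene flange top 825 [0.1542 0.1576 0.1604] plane [-0.0127 -0.0086  0.1578]
scene rim 778 [0.2618 0.2681 0.2711] [-0.      0.0015  0.2672]
bar 277 [0.5774302  0.11740242 0.26980144] ends [0.5522 0.0594 0.2689] [0.5986 0.1684 0.2706] mid [0.57538378 0.11389133 0.26976858] yaw 67.63075212016184 z 5/50/95 [0.2673 0.2698 0.2726]
scene red 6 -22.47880850153499 0.06714755175565375
side flange top 580 [0.1542 0.1578 0.1612] plane [ 0.0036 -0.0145  0.158 ]
side rim 518 [0.2619 0.2681 0.2719] [-0.0028  0.0038  0.2675]
bar 289 [0.57248706 0.11445622 0.26844301] ends [0.5552 0.0554 0.2659] [0.5975 0.168  0.271 ] mid [0.57634074 0.11171319 0.26843822] yaw 67.53545907187213 z 5/50/95 [0.2591 0.2684 0.2728]
wrist flange top 336 [0.1538 0.1583 0.1596] plane [0.024  0.0805 0.1609]
wrist rim 430 [0.2621 0.2694 0.2709] [-0.3976  0.5641  0.3115]
no bar 0
```

Seated: flange top at 158 mm, bar top at 270 mm and level, ring still at four clicks, gripper clear. Handing in.

```bash
python3 -c "
from station import r
print(r.finish_job())"
```

```text
the job is handed in; nothing more can be done
None
```

The job is handed in at about 37 s: I closed the ring to its hard stop and backed it off four clicks, then stood the hopper up, re-gripped it by the bar and seated it flat on the studs. I did not re-check the cup, tin, spatula and tray at the end. My first ring sweep missed, because the real fingertips are about 39 mm short of the reported TCP, and it moved the ring only half a click.

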